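# Bring a transformer up to the field probe on a lab jack and step the meter's range lever

### The arm

A 7-joint arm with a two-finger parallel gripper is mounted at the origin on the work surface. World frame = base frame: x ahead of the robot, y to its left, z up, the work surface at z = 0. Lengths are in mm, angles in degrees, forces in N, time in s.
With the tool pointing down it reaches from about 400 to 875 mm from the base axis. Payload 6.5 kg.
Tool frame: the origin (TCP) lies midway between the tips of the shut fingers; the grasp point (between the pads) lies 19 mm behind it; z points along the fingers, x is the direction in which the jaws open and shut, and the axes are right-handed (so a half turn about z gives the same grasp; the last joint's range is limited). The gripper opens to 88 mm and grips with 3 to 60 N. Pads are 18 mm wide; open, the fingers measure 123 mm over their backs; the gripper's body (75 mm by 187 mm) begins 45 mm behind the grasp point.
Start: joints at [72.754, 30.733, -0.252, 88.115, 0.149, 61.152, -4.079], TCP at [151.217, -632.158, 206.516] pointing down, gripper open.
Joint ranges: [-154.64, 154.64], [-21.42, 123.67], [-72.66, 72.17], [13.99, 137.28], [-74.86, 254.86], [10.95, 109.41], [-158.01, 158.01]. Speed limits (degrees/s): [136.94, 136.94, 180, 180, 180, 180, 180].

### API

Orientations are given as [roll, pitch, yaw] about the fixed x, y, z axes, in that order (R = Rz(yaw) Ry(pitch) Rx(roll)).
In Python, from bench import monitor, eyes, ticket gives the robot as it stands.
- The arm moves only by the tool drive_tool, never from a script. Its argument "motion" is a list of rows, each a list of 3 entries, a list of its own where there are three numbers: the shift along the tool's x, y, z in cm, then the turn, a rotation vector about the tool's x, y, z in rad, then the finger opening in cm, from 0 to 8.81. In form: [[[dx, dy, dz], [ax, ay, az], grip], ...]. A call has exactly 10 rows; each row shifts and turns the commanded pose from where the row before left it, along the tool's axes as they then stand; what a row does not reach is not made up. A row lasts 1/10 s, in which the tool goes at most 50 mm and 8.59 degrees, less where a joint would pass 70% of its speed; a pose out of reach is approached as far as the arm can. A call with a gripper value outside its range is refused whole. The fingers move at their own pace and stop on an object; the grip force is fixed at half the most. Time passes only in rows, so rows that do not move let the fingers close, or fill a call up. It gives the time, the measured TCP pose, the force and the opening at its end, in the units of the state.
- monitor.state(): the state, without advancing time (a new reading comes with each control period).
- eyes.snapshot(name): name is "scene" or "top" or "wrist"; returns (picture, depth): 400x640x3 uint8, red, green, blue; 400x640 float32, mm along the optical axis (not along the pixel's ray), 0 where there is no reading.
- eyes.get_calibration(name): a dict with "fx", "fy", "cx", "cy" (pixels), "rvec" (rotation vector, rad) and "tvec" (3), from world to camera coordinates, as OpenCV has them. Camera axes: x right, y down, z forward; pixel columns grow to the right and rows downward; lengths in mm; the calibration is good to about 2 mm. A picture is of the moment at which its call begins: read the wrist's pose just before it. get_calibration takes no time and is no camera call; for the wrist camera it gives the pose at the moment of the call.
- ticket.job_done(): hands the job in, once; it reports no verdict.
Trained networks look in the newest picture that a camera, given by its name, has taken for a name from the list of things; names that differ only in an ending like _2 or _b are one class to them, and where a whole thing is asked for, a point or a joint stands for the part that bears it (a point fixed in the world has none). Each returns a list of dicts, best first, with "confidence" (0 to 1); they miss things now and then, are a little off and sometimes report something else, mostly with a low value. They report only what shows in the picture. A call takes as long as a camera call.
- eyes.look_for(camera, label): "centre" ([x, y, z] in mm, in the coordinates of the camera as it stood for that picture, good to about 4 mm: the middle of the surface that is visible of it).
- eyes.tip_of(camera, label): "centre" ([x, y, z] in mm, in the coordinates of the camera as it stood for that picture, good to about 4 mm: a listed point, or the origin of a listed thing).
The state is a dict: "t": time; "q": joint angles; "dq": joint speeds; "effort": joint torques, N m; "position": TCP position; "tool_rot": TCP orientation; "wrist_force": force on the tool from outside, world axes, zero at the start; "torque": the same for the moment, N m; "finger_gap": opening from 0.0 (shut) to 1.0 (fully open).
Only numpy, scipy, OpenCV 4.12 (cv2) and the standard library are available. Lean on these libraries where they do the work, as an engineer would, in place of code of your own. Each camera call takes 0.05 s, during which the arm holds its last target.

### The job

Check this transformer's stray field: set the small transformer with the bare laminated core and bell covers gently in the middle of the lab jack's platform, swing the probe arm round over it as far as its stop, and wind the jack up by its crank knob until the top of the core just touches the floating probe, lifting the probe by no more than about 4 mm. Only then step the meter's range lever three clicks away from you, one notch at a time with a short pause in each and never beyond the third. Leave it all set like that, let go, and do not disturb the other things on the bench.

Things in the scene. Friction and masses are not known exactly. Their poses are not given: they have to be found in the camera images.
- xfmr: The transformer to test, about 0.65 kg, in one of three places shared with choke and toroid: grey laminated core 66 x 30 mm on a steel strip 90 x 34 x 3 mm; black bell covers bulge from both faces, 52 x 52 mm in plan, 11 to 51 mm high: grip here, across y. Origin: centre of its underside; x along the strip. The core's flat top is 58 mm above it.
- jack_platform: The lab jack's flat aluminium platform, 130 x 150 mm (x, y), 148 to 156 mm above the bench at the start. Origin: centre of its top face. Axes as the stand's: x to the column, y away from the crank. The jack is fixed on the stand's base.
- jack_knob (a joint): Turn of the jack's black knurled hand knob (90 mm wheel, level axis along the stand's y, on its -y side), rad; starts between 0 and 5. Clockwise seen from the crank side counts up and raises the platform 1.6 mm per rad (10 mm a turn); the knob rises half as much. Self-locking; takes about 0.12 Nm (4 N at the crank grip).
- crank_grip_mid (a point): On the knob's freely spinning crank grip: a black bar 18 mm thick, 76 mm long, pointing out along the stand's -y, 34 mm from the knob's axis. The point is on its centre line, 20 mm from the free end, 57 mm from the wheel: grip here and lead it round. At knob angle k it is 34 mm x (sin k along the stand's x, cos k up) from crank_axis; lowest 48 mm above the bench.
- crank_axis (a point): The point of the knob's axis in line with crank_grip_mid, the centre of the grip's circle (about 82 mm above the bench at knob angle 0, plus 0.8 mm per rad).
- probe_arm (a joint): Swing of the probe arm about the upright column, rad: 0 = home against its stop, the probe exactly over the jack's centre; it starts swung away by 1.3 to 1.6 towards the stand's +y side. Stays where it is left; it takes about 0.06 Nm (0.5 N at the sleeve).
- probe_sleeve (a point): On the axis of the upright aluminium sleeve, 26 mm thick, at the end of the probe arm, 120 mm from the column's axis and 298 mm above the bench, 12 mm below the sleeve's top: hold here to swing it. The arm's bar (22 mm wide) meets the sleeve from the column's side, its top 24 mm below this point; a thin stem with a collar stands 16 mm out of the sleeve.
- probe_pivot (a point): On the column's axis (column 24 mm thick, 312 mm tall), level with probe_sleeve.
- probe: The floating probe: a black disc 38 mm across, 14 mm thick, flat below, hung under the sleeve on a 10 mm stem. Its weight (0.1 kg) keeps it down on its collar; it can be lifted freely by 14 mm. Origin: centre of its underside, at rest 70 mm below probe_sleeve and about 228 mm above the bench.
- stand: The stand's black steel base, 250 x 170 x 12 mm, reaching from x = -95 to x = 155 mm; origin on the bench below the jack's centre; x to the column (at 120 mm), y to the side away from the crank. It does not move.
- range_lever (a joint): Angle of the meter's range lever, rad: 0 in the notch where it starts, leaning towards the robot; grows as it is pushed away (to the meter's +x). Sprung notches every 0.18 rad, seven in all: 0, 0.18, 0.36, 0.54 (third click) and on. About 3 N at the tip carries it over the hump half way; it then drops by itself into the next notch and stays.
- lever_tip (a point): Centre of the black thumb pad at the end of the range lever, 26 mm wide (y), 12 mm thick and 24 mm long, 104 mm from the pivot. At lever angle a it leans a - 0.54 rad from the upright, towards the meter's +x. One notch moves it 19 mm.
- lever_pivot (a point): Pivot of the range lever, 50 mm above the bench, with the meter's axes: the lever swings about y, from -x to +x. Two dark half-round cheeks with tick marks, 26 mm apart, rise beside it to 68 mm from the pivot.
- meter: The cream meter console the lever is on, 190 x 180 x 55 mm, with a needle dial in its top; origin at the centre of its underside, x away from the robot. It does not move.
- choke: Another part, to be left alone: a closed square black can 60 x 60 x 70 mm on a steel flange. Origin under its centre.
- toroid: Another part, to be left alone: a copper-coloured ring-shaped transformer, 82 mm across and 38 mm high. Origin under its centre.
- reel: A grey reel of solder, 64 mm across and 56 mm high, to be left alone.
- multimeter: A dark hand multimeter lying flat, 170 x 82 x 38 mm, to be left alone.
- heatsink: An aluminium heat sink, 100 x 70 x 40 mm, to be left alone.
- screwdriver: A screwdriver with a grey handle, 195 mm long, lying flat, to be left alone.

How it is judged (in metres and radians):
On the way, in this order (a step that is already met when the one before it is completed fails the run):
1. the transformer stands on the middle of the jack's platform and is let go (horizontal distance between xfmr and jack_platform below 0.015 m and z of xfmr in the frame of jack_platform between -0.004 and 0.004 m and angle between xfmr's own z axis and vertical below 0.06 rad and contact force between the fingers and xfmr below 0.1 N), for 0.2 s.
2. the probe arm is swung home against its stop (horizontal distance between xfmr and jack_platform below 0.015 m and z of xfmr in the frame of jack_platform between -0.004 and 0.004 m and angle between xfmr's own z axis and vertical below 0.06 rad and value of joint probe_arm below 0.04 rad), for 0.2 s.
3. the jack is wound up until the core touches the probe, which is lifted by less than 5 mm (all of step 2 and contact force between probe and xfmr above 0.1 N and z of probe in the frame of probe_sleeve below -0.065 m), for 0.3 s.
4. the range lever rests in the first notch from its start (contact force between probe and xfmr above 0.1 N and z of probe in the frame of probe_sleeve below -0.065 m and value of joint range_lever between 0.13 and 0.23 rad), for 0.2 s.
5. the range lever rests in the second notch from its start (contact force between probe and xfmr above 0.1 N and z of probe in the frame of probe_sleeve below -0.065 m and value of joint range_lever between 0.31 and 0.41 rad), for 0.2 s.
6. the range lever rests in the third notch from its start (contact force between probe and xfmr above 0.1 N and z of probe in the frame of probe_sleeve below -0.065 m and value of joint range_lever between 0.49 and 0.59 rad), for 0.2 s.
At the end, for the whole second after the job is handed in: Transformer upright and at rest within 15 mm of the platform's centre; probe arm home within 0.04 rad; core touching the probe, which is lifted by less than 5 mm; range lever in the third notch (0.54 rad, within 0.05); all let go (all of step 2 and all of step 6 and contact force between the fingers and xfmr below 0.1 N and linear speed of xfmr below 0.02 m/s and velocity of joint range_lever below 0.1 rad/s).
It fails at once if the range lever goes beyond the third notch (value of joint range_lever above 0.68 rad).
It fails at once if the probe is rammed up by more than 10 mm (z of probe in the frame of probe_sleeve above -0.06 m).
It fails at once if the transformer is tipped over (angle between xfmr's own z axis and vertical above 0.6 rad).
It fails at once if the transformer is dropped (it falls freely faster than 0.5 m/s, about 13 mm) (contact force between the fingers and xfmr below 0.1 N and linear speed of xfmr above 0.5 m/s).
It fails at once if another thing on the bench is shifted by more than 30 mm (distance of any of choke, toroid, reel, multimeter, heatsink, screwdriver from where it was at the start of the episode above 0.03 m).
It also fails if it takes over 72 s, if anything falls off the work surface, if the arm or the gripper's body presses on something with over 40 N, if the wrist force passes 120 N, or if a joint passes its speed limit or range.

## Working session

There is one attempt and no reset: what is moved stays moved. The work goes in short steps, Python scripts to look and compute and a tool call to move; the robot and the scene stay as the last step left them, time stands still between calls to the robot, and variables do not carry over. Pictures are saved under pics/ and viewed, and the job is handed in when it is done.

Besides the shell and the picture viewer there is one more tool, called after "Call:" by a JSON object that holds its "method" and its "body", one argument or row to a line. drive_tool: Moves the arm, as the interface text tells. Its arguments: {"type":"object","properties":{"motion":{"type":"array"}},"required":["motion"]}

```bash
ls; mkdir -p pics; cat > h.py <<'E'
import numpy as np, cv2
from bench import monitor, eyes, ticket
def cam2w(name,p,cal=None):
    c=cal or eyes.get_calibration(name)
    R,_=cv2.Rodrigues(np.array(c["rvec"],float)); return R.T@(np.array(p,float)-np.array(c["tvec"],float).ravel())
def snap(name,f):
    im,d=eyes.snapshot(name); cv2.imwrite("pics/"+f,im[:,:,::-1]); return im,d
def w2px(name,p,cal=None):
    c=cal or eyes.get_calibration(name)
    R,_=cv2.Rodrigues(np.array(c["rvec"],float)); q=R@np.array(p,float)+np.array(c["tvec"],float).ravel()
    return c["fx"]*q[0]/q[2]+c["cx"], c["fy"]*q[1]/q[2]+c["cy"]
def cloud(name,d,cal=None):
    c=cal or eyes.get_calibration(name)
    R,_=cv2.Rodrigues(np.array(c["rvec"],float)); v,u=np.mgrid[:d.shape[0],:d.shape[1]]
    P=np.stack([(u-c["cx"])/c["fx"]*d,(v-c["cy"])/c["fy"]*d,d],-1)
    W=(P-np.array(c["tvec"],float).ravel())@R; W[d==0]=np.nan; return W
def tip(cam,l,n=2,f="tip_of"):
    for r in getattr(eyes,f)(cam,l)[:n]: print(cam,f,l,round(r["confidence"],2),np.round(cam2w(cam,r["centre"]),1))
E
python3 - <<'E'
from h import *
print(monitor.state())
for c in("scene","top"):
    im,d=snap(c,c+"0.png"); np.save("pics/"+c+"0.npy",d)
    print(eyes.get_calibration(c))
    for l in "xfmr jack_platform crank_grip_mid crank_axis probe_sleeve probe_pivot probe stand lever_tip lever_pivot meter choke toroid".split(): tip(c,l)
print(monitor.state()["t"])
E
```

```text
pics
{'t': 0.0, 'q': array([72.7549979 , 30.77761895, -0.25492176, 88.1671468 ,  0.14957364,
       61.15021138, -4.07749704]), 'dq': array([-0.04610494, -0.07242025,  0.07163542,  0.00224594, -0.08749953,
        0.02152414, -0.06386973]), 'effort': array([ 2.88561369e-04, -5.70997953e+01,  9.90967378e-01, -2.51609516e+01,
       -5.63268748e-02,  1.78720249e-02,  1.01051701e-04]), 'position': array([ 151.04909367, -631.55876639,  205.66179239]), 'tool_rot': array([ 1.79992826e+02,  9.43744546e-02, -7.65410943e+01]), 'wrist_force': array([ 0.88076341,  0.01737351, -0.19157606]), 'torque': array([ 0.04526079, -0.04542359,  0.0192438 ]), 'finger_gap': 1.001922466802399}
{'fx': 510.92633638120293, 'fy': 510.92633638120293, 'cx': 315.19991795689316, 'cy': 191.47760463033944, 'rvec': array([ 2.27451492,  1.21932456, -0.390999  ]), 'tvec': array([-290.66259004, -290.24420107, 1793.22616151])}
scene tip_of xfmr 0.82 [418.2 234.5  -1.9]
scene tip_of jack_platform 0.77 [478.6  17.8 146.2]
scene tip_of jack_platform 0.43 [ 468.5 -149.6  114.1]
scene tip_of crank_grip_mid 0.54 [ 467.6 -149.4  
[... 731 characters left out ...]
13.98818322,  608.16893994, 1158.19744983])}
top tip_of xfmr 0.57 [416.9 234.1   1.4]
top tip_of jack_platform 0.67 [479.5  14.8 149.8]
top tip_of crank_grip_mid 0.56 [ 469.3 -147.3  112.1]
top tip_of crank_axis 0.87 [ 456.4 -148.3   79. ]
top tip_of probe_sleeve 0.55 [591.1 110.5 299.1]
top tip_of probe_pivot 0.76 [596.1  -2.5 299.6]
top tip_of probe 0.66 [589.3 118.  225.2]
top tip_of stand 0.58 [480.6  13.9   2.9]
top tip_of lever_tip 0.58 [ 421.9 -365.7  136.9]
top tip_of lever_pivot 0.94 [ 472.4 -361.9   50.2]
top tip_of meter 0.82 [ 482.  -410.8   -0.7]
top tip_of choke 0.95 [438.6 379.9   0.6]
top tip_of toroid 0.74 [568.1 377.4  -2. ]
top tip_of toroid 0.71 [ 475.  -362.4   51.2]
1.4
```

View pics/scene0.png

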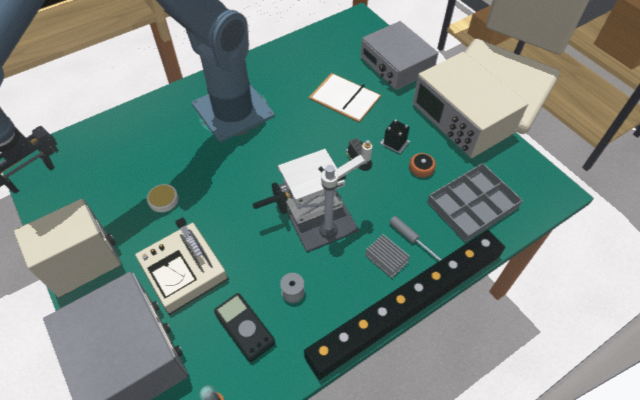

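View pics/top0.png

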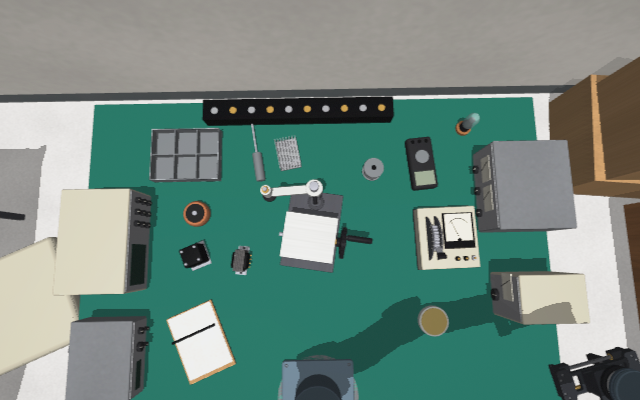

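```bash
python3 - <<'E'
from h import *
s=monitor.state();c=eyes.get_calibration("wrist")
R=cv2.Rodrigues(np.array(c["rvec"],float))[0]
p=-R.T@np.array(c["tvec"]).ravel();print("cam world",p)
from scipy.spatial.transform import Rotation as Ro
T=Ro.from_euler("xyz",s["tool_rot"],degrees=True).as_matrix()
print("cam in tool",T.T@(p-s["position"]), "cam z in tool",T.T@R[2])
for cam in("top","scene"):
    d=np.load(f"pics/{cam}0.npy");W=cloud(cam,d)
    # xfmr
    m=(abs(W[...,0]-418)<60)&(abs(W[...,1]-234)<60)&(W[...,2]>4)
    P=W[m]
    for lo,hi in((1,9),(15,48),(53,65)):
        Q=P[(P[:,2]>lo)&(P[:,2]<hi)][:,:2].astype(np.float32)
        if len(Q)>5: print(cam,lo,hi,len(Q),cv2.minAreaRect(Q), Q.mean(0), P[(P[:,2]>lo)&(P[:,2]<hi)][:,2].mean())
    # platform
    m=(abs(W[...,0]-479)<100)&(abs(W[...,1]-16)<110)&(abs(W[...,2]-150)<8)
    Q=W[m][:,:2].astype(np.float32);print(cam,"plat",len(Q),cv2.minAreaRect(Q),np.median(W[m][:,2]))
    m=(abs(W[...,0]-479)<80)&(abs(W[...,1]+360)<80)&(W[...,2]>122)
    print(cam,"lever",W[m].mean(0),W[m].min(0),W[m].max(0),m.sum())
    im=cv2.imread(f"pics/{cam}0.png")
    def crop(p,n):
        u,v=map(int,w2px(cam,p)); 
        return cv2.resize(im[max(v-n,0):v+n,max(u-n,0):u+n],(390,390),interpolation=cv2.INTER_CUBIC)
    cv2.imwrite(f"pics/{cam}_crop.png",np.hstack([crop((418,234,30),28),crop((460,-150,90),50)]))
E
```

```text
cam world [ 220.77696801 -616.58401692  384.21693697]
cam in tool [   1.04175571  -71.28521383 -177.69879513] cam z in tool [0.00119371 0.27649202 0.96101547]
top 1 9 54 ((417.36083984375, 232.63746643066406), (114.05271911621094, 112.49484252929688), 0.2698585093021393) [421.35114 227.85896] 5.207974391627586
top 15 48 83 ((416.329345703125, 233.8045196533203), (55.59588623046875, 64.86255645751953), 85.99665832519531) [415.86798 219.85872] 38.140527299134206
top 53 65 223 ((416.83172607421875, 237.40711975097656), (40.02720260620117, 66.05484771728516), 81.91410827636719) [416.76517 235.57277] 57.33882370887739
top plat 2405 ((479.69769287109375, 16.869949340820312), (150.05845642089844, 130.94818115234375), 80.83576965332031) 148.38503645080237
top lever [ 422.94091106 -358.50749551  142.76427149] [ 413.42016724 -371.52863316  123.8429066 ] [ 436.15990404 -346.67351586  154.37907443] 69
scene 1 9 9 ((419.0670471191406, 228.92202758789062), (117.10526275634766, 107.41193389892578), 1.9200297594070435) [409.35977 226.72   ] 5.192001042807032
scene 15 48 90 ((405.7096252441406, 227.15911865234375), (40.82801055908203, 67.3759536743164), 35.08760070800781) [414.41705 215.70201] 38.76620624928209
scene 53 65 108 ((417.99554443359375, 233.5147705078125), (29.094345092773438, 69.40206909179688), 80.65850067138672) [413.66412 232.77132] 56.46754091815661
scene plat 1481 ((481.1536560058594, 16.340248107910156), (150.4144744873047, 134.5398406982422), 80.72152709960938) 146.17628226553435
scene lever [ 425.96318677 -360.31974022  138.74476256] [ 410.45124518 -373.39765654  122.15593396] [ 438.33727455 -347.87844799  150.7806486 ] 100
```

View pics/top_crop.png

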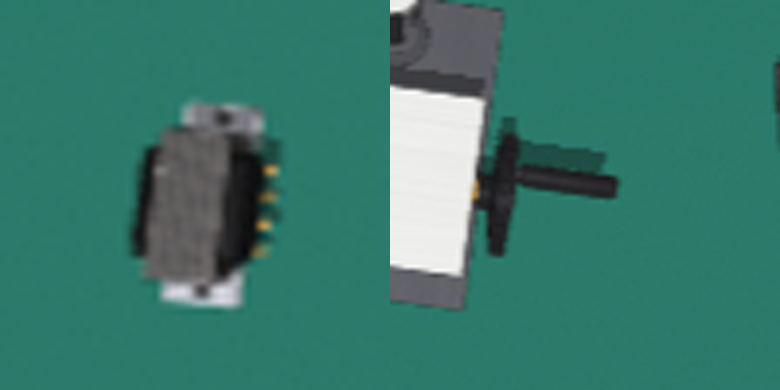

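View pics/scene_crop.png

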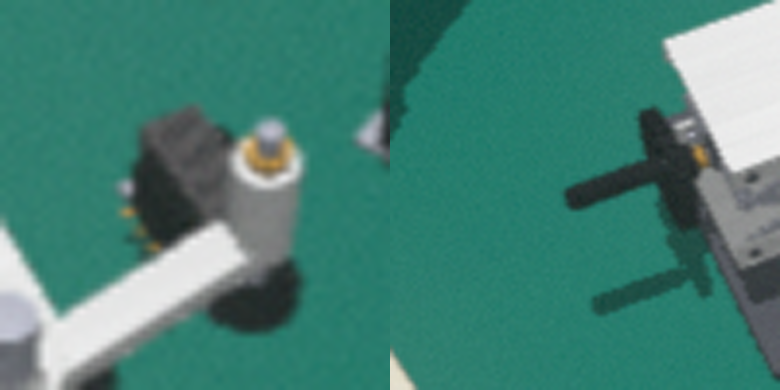

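```bash
cat >> h.py <<'E'
def wrap(a): return (a+180)%360-180
def plan(wps,start=None,grip=8.8,vmax=45,wmax=7.6):
    """wps: list of (x,y,z,yaw[,grip[,n]]), tool down"""
    s=monitor.state()
    p=np.array(start[:3] if start else s["position"],float); y=start[3] if start else s["tool_rot"][2]
    rows=[]
    r0=None
    if start is None:
        pass
    for w in wps:
        t=np.array(w[:3],float);dy=wrap(w[3]-y);g=w[4] if len(w)>4 else grip
        n=w[5] if len(w)>5 else max(1,int(np.ceil(max(np.linalg.norm(t-p)/vmax,abs(dy)/wmax))))
        for i in range(n):
            rem=n-i; d=(t-p)/rem; a=np.radians(y); 
            tx=np.array([np.cos(a),np.sin(a),0]);ty=np.array([np.sin(a),-np.cos(a),0])
            sh=np.round([d@tx/10,d@ty/10,-d[2]/10],2); az=round(-np.radians(wrap(w[3]-y)/rem),3)
            rows.append([[float(v) for v in sh],[0,0,float(az)],g])
            p=p+10*(sh[0]*tx+sh[1]*ty+sh[2]*np.array([0,0,-1])); y=y-np.degrees(az)
    while len(rows)%10: rows.append([[0,0,0],[0,0,0],rows[-1][2]])
    for k in range(0,len(rows),10): print(str(rows[k:k+10]).replace(" ",""))
E
python3 - <<'E'
from h import *
plan([(300,-560,330,-60),(470,-200,330,0),(475,0,330,45),(417,234,240,82)])
E
```

```text
[[[-0.71,-3.23,-2.47],[0,0,-0.058],8.8],[[-0.52,-3.27,-2.47],[0,0,-0.058],8.8],[[-0.33,-3.29,-2.47],[0,0,-0.058],8.8],[[-0.14,-3.3,-2.47],[0,0,-0.057],8.8],[[0.04,-3.31,-2.47],[0,0,-0.058],8.8],[[-2.52,-3.64,0.0],[0,0,-0.116],8.8],[[-2.08,-3.9,0.0],[0,0,-0.116],8.8],[[-1.62,-4.12,0.0],[0,0,-0.116],8.8],[[-1.13,-4.28,0.0],[0,0,-0.116],8.8],[[-0.62,-4.38,0.0],[0,0,-0.117],8.8]]
[[[-0.11,-4.42,0.0],[0,0,-0.116],8.8],[[0.4,-4.4,0.0],[0,0,-0.117],8.8],[[0.92,-4.33,0.0],[0,0,-0.116],8.8],[[1.41,-4.19,0.0],[0,0,-0.117],8.8],[[0.08,-3.33,0.0],[0,0,-0.131],8.8],[[0.52,-3.29,0.0],[0,0,-0.131],8.8],[[0.94,-3.2,0.0],[0,0,-0.131],8.8],[[1.36,-3.05,0.0],[0,0,-0.131],8.8],[[1.74,-2.85,0.0],[0,0,-0.131],8.8],[[2.1,-2.59,0.0],[0,0,-0.13],8.8]]
[[[2.07,-3.44,1.5],[0,0,-0.108],8.8],[[2.43,-3.2,1.5],[0,0,-0.108],8.8],[[2.76,-2.92,1.5],[0,0,-0.108],8.8],[[3.06,-2.6,1.5],[0,0,-0.107],8.8],[[3.32,-2.26,1.5],[0,0,-0.108],8.8],[[3.55,-1.89,1.5],[0,0,-0.107],8.8],[[0,0,0],[0,0,0],8.8],[[0,0,0],[0,0,0],8.8],[[0,0,0],[0,0,0],8.8],[[0,0,0],[0,0,0],8.8]]
```

Call:
{"method": "drive_tool", "body": {
  "motion": [
    [[-0.71,-3.23,-2.47],[0,0,-0.058],8.8],
    [[-0.52,-3.27,-2.47],[0,0,-0.058],8.8],
    [[-0.33,-3.29,-2.47],[0,0,-0.058],8.8],
    [[-0.14,-3.3,-2.47],[0,0,-0.057],8.8],
    [[0.04,-3.31,-2.47],[0,0,-0.058],8.8],
    [[-2.52,-3.64,0.0],[0,0,-0.116],8.8],
    [[-2.08,-3.9,0.0],[0,0,-0.116],8.8],
    [[-1.62,-4.12,0.0],[0,0,-0.116],8.8],
    [[-1.13,-4.28,0.0],[0,0,-0.116],8.8],
    [[-0.62,-4.38,0.0],[0,0,-0.117],8.8]
  ]
}}

```text
t: 2.4
position: [395.0, -358.3, 330.2]
tool_rot: [180.0, -0.0, -26.4]
wrist_force: [0.5, -0.1, -0.1]
finger_gap: 0.997
```

Call:
{"method": "drive_tool", "body": {
  "motion": [
    [[-0.11,-4.42,0.0],[0,0,-0.116],8.8],
    [[0.4,-4.4,0.0],[0,0,-0.117],8.8],
    [[0.92,-4.33,0.0],[0,0,-0.116],8.8],
    [[1.41,-4.19,0.0],[0,0,-0.117],8.8],
    [[0.08,-3.33,0.0],[0,0,-0.131],8.8],
    [[0.52,-3.29,0.0],[0,0,-0.131],8.8],
    [[0.94,-3.2,0.0],[0,0,-0.131],8.8],
    [[1.36,-3.05,0.0],[0,0,-0.131],8.8],
    [[1.74,-2.85,0.0],[0,0,-0.131],8.8],
    [[2.1,-2.59,0.0],[0,0,-0.13],8.8]
  ]
}}

```text
t: 3.4
position: [474.9, 1.2, 330.2]
tool_rot: [180.0, -0.0, 45.3]
wrist_force: [0.7, -0.9, -0.5]
finger_gap: 0.999
```

Tracking is very good. Go on to above the transformer.

Call:
{"method": "drive_tool", "body": {
  "motion": [
    [[2.07,-3.44,1.5],[0,0,-0.108],8.8],
    [[2.43,-3.2,1.5],[0,0,-0.108],8.8],
    [[2.76,-2.92,1.5],[0,0,-0.108],8.8],
    [[3.06,-2.6,1.5],[0,0,-0.107],8.8],
    [[3.32,-2.26,1.5],[0,0,-0.108],8.8],
    [[3.55,-1.89,1.5],[0,0,-0.107],8.8],
    [[0,0,0],[0,0,0],8.8],
    [[0,0,0],[0,0,0],8.8],
    [[0,0,0],[0,0,0],8.8],
    [[0,0,0],[0,0,0],8.8]
  ]
}}

```text
t: 4.4
position: [418.0, 232.6, 240.3]
tool_rot: [179.9, 0.0, 81.8]
wrist_force: [0.5, -1.0, -0.4]
finger_gap: 0.999
```

```bash
python3 - <<'E'
from h import *
cal=eyes.get_calibration("wrist")
im,d=snap("wrist","w1.png");print(monitor.state()["position"],monitor.state()["tool_rot"])
tip("wrist","xfmr")
W=cloud("wrist",d,cal)
m=(abs(W[...,0]-418)<60)&(abs(W[...,1]-234)<60)&(W[...,2]>2);P=W[m]
for lo,hi in((1,7),(15,50),(53,65)):
    q=(P[:,2]>lo)&(P[:,2]<hi);Q=P[q][:,:2].astype(np.float32)
    if len(Q)>5: print(lo,hi,len(Q),cv2.minAreaRect(Q),P[q][:,2].mean())
E
```

```text
[417.89551252 232.72616999 240.33849079] [1.79946654e+02 1.85082295e-02 8.18195621e+01]
wrist tip_of xfmr 0.76 [419.9 233.6  -0.5]
1 7 256 ((390.24530029296875, 241.99319458007812), (104.6850357055664, 38.109893798828125), 78.27806091308594) 3.188975159372573
15 50 790 ((411.3543701171875, 233.86758422851562), (58.69778060913086, 58.2841682434082), 83.45635986328125) 43.39579580104396
53 65 1817 ((415.544677734375, 233.61209106445312), (29.964765548706055, 66.35993194580078), 83.06906127929688) 57.465746844317714
```

View pics/w1.png

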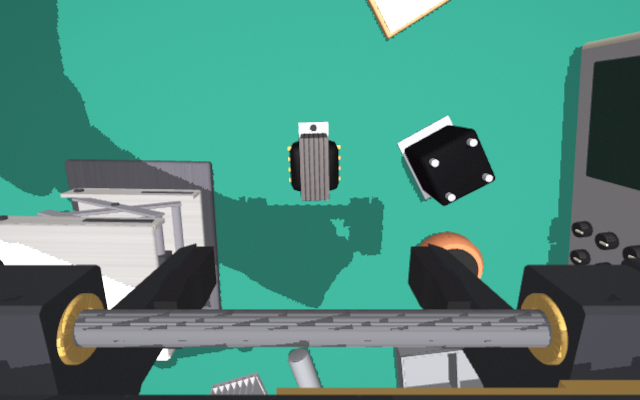

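```bash
python3 - <<'E'
from h import *
plan([(416.5,233.7,200,83),(416.5,233.7,17,83,8.8,6)])
plan([(416.5,233.7,17,83,0,10)],start=(416.5,233.7,17,83))
E
```

```text
[[[0.06,-0.14,4.03],[0,0,-0.02],8.8],[[-0.0,0.0,3.05],[0,0,-0.0],8.8],[[-0.0,0.0,3.05],[0,0,-0.0],8.8],[[-0.0,0.0,3.05],[0,0,-0.0],8.8],[[-0.0,0.0,3.05],[0,0,-0.0],8.8],[[-0.0,0.0,3.05],[0,0,-0.0],8.8],[[-0.0,0.0,3.05],[0,0,-0.0],8.8],[[0,0,0],[0,0,0],8.8],[[0,0,0],[0,0,0],8.8],[[0,0,0],[0,0,0],8.8]]
[[[0.0,0.0,-0.0],[0,0,-0.0],0],[[0.0,0.0,-0.0],[0,0,-0.0],0],[[0.0,0.0,-0.0],[0,0,-0.0],0],[[0.0,0.0,-0.0],[0,0,-0.0],0],[[0.0,0.0,-0.0],[0,0,-0.0],0],[[0.0,0.0,-0.0],[0,0,-0.0],0],[[0.0,0.0,-0.0],[0,0,-0.0],0],[[0.0,0.0,-0.0],[0,0,-0.0],0],[[0.0,0.0,-0.0],[0,0,-0.0],0],[[0.0,0.0,-0.0],[0,0,-0.0],0]]
```

Call:
{"method": "drive_tool", "body": {
  "motion": [
    [[0.06,-0.14,4.03],[0,0,-0.02],8.8],
    [[0,0,3.05],[0,0,0],8.8],
    [[0,0,3.05],[0,0,0],8.8],
    [[0,0,3.05],[0,0,0],8.8],
    [[0,0,3.05],[0,0,0],8.8],
    [[0,0,3.05],[0,0,0],8.8],
    [[0,0,3.05],[0,0,0],8.8],
    [[0,0,0],[0,0,0],8.8],
    [[0,0,0],[0,0,0],4.0],
    [[0,0,0],[0,0,0],4.0]
  ]
}}

```text
t: 5.5
position: [416.9, 235.3, 18.2]
tool_rot: [179.9, -0.1, 83.1]
wrist_force: [-0.3, 0.3, 0.0]
finger_gap: 0.842
```

Call:
{"method": "drive_tool", "body": {
  "motion": [
    [[0,0,0],[0,0,0],4.0],
    [[0,0,0],[0,0,0],4.0],
    [[0,0,0],[0,0,0],4.0],
    [[0,0,0],[0,0,0],4.0],
    [[0,0,0],[0,0,0],4.0],
    [[0,0,0],[0,0,0],4.0],
    [[0,0,-0.5],[0,0,0],4.0],
    [[0,0,-1.5],[0,0,0],4.0],
    [[0,0,0],[0,0,0],4.0],
    [[0,0,0],[0,0,0],4.0]
  ]
}}

```text
t: 6.5
position: [415.9, 234.6, 37.0]
tool_rot: [180.0, -0.0, 83.1]
wrist_force: [-0.2, 0.5, -7.6]
finger_gap: 0.566
```

```bash
python3 - <<'E'
from h import *
plan([(416,234.5,100,83,4,2),(440,150,215,82,4,4),(478,25,215,81,4,5),(480,16.5,215,81,4,2)])
E
```

```text
[[[-0.0,0.01,-3.15],[0,0,0.001],4],[[-0.0,0.0,-3.15],[0,0,0.001],4],[[-2.02,0.85,-2.87],[0,0,0.004],4],[[-2.02,0.86,-2.88],[0,0,0.005],4],[[-2.02,0.87,-2.87],[0,0,0.004],4],[[-2.02,0.89,-2.88],[0,0,0.005],4],[[-2.37,1.1,0.0],[0,0,0.003],4],[[-2.37,1.11,0.0],[0,0,0.003],4],[[-2.36,1.11,0.0],[0,0,0.004],4],[[-2.36,1.13,0.0],[0,0,0.003],4]]
[[[-2.35,1.13,0.0],[0,0,0.004],4],[[-0.4,0.17,0.0],[0,0,-0.0],4],[[-0.41,0.16,0.0],[0,0,-0.0],4],[[0,0,0],[0,0,0],4],[[0,0,0],[0,0,0],4],[[0,0,0],[0,0,0],4],[[0,0,0],[0,0,0],4],[[0,0,0],[0,0,0],4],[[0,0,0],[0,0,0],4],[[0,0,0],[0,0,0],4]]
```

Call:
{"method": "drive_tool", "body": {
  "motion": [
    [[0,0.01,-3.15],[0,0,0.001],4],
    [[0,0,-3.15],[0,0,0.001],4],
    [[-2.02,0.85,-2.87],[0,0,0.004],4],
    [[-2.02,0.86,-2.88],[0,0,0.005],4],
    [[-2.02,0.87,-2.87],[0,0,0.004],4],
    [[-2.02,0.89,-2.88],[0,0,0.005],4],
    [[-2.37,1.1,0],[0,0,0.003],4],
    [[-2.37,1.11,0],[0,0,0.003],4],
    [[-2.36,1.11,0],[0,0,0.004],4],
    [[-2.36,1.13,0],[0,0,0.003],4]
  ]
}}

```text
t: 7.5
position: [469.6, 48.8, 214.1]
tool_rot: [-179.9, 0.0, 81.2]
wrist_force: [-0.0, -0.0, -6.3]
finger_gap: 0.572
```

Call:
{"method": "drive_tool", "body": {
  "motion": [
    [[-2.35,1.13,0.0],[0,0,0.004],4],
    [[-0.4,0.17,0.0],[0,0,0],4],
    [[-0.41,0.16,0.0],[0,0,0],4],
    [[0,0,0.5],[0,0,0],4],
    [[0,0,0.5],[0,0,0],4],
    [[0,0,0.5],[0,0,0],4],
    [[0,0,0],[0,0,0],4],
    [[0,0,0],[0,0,0],4],
    [[0,0,0],[0,0,0],4],
    [[0,0,0],[0,0,0],4]
  ]
}}

```text
t: 8.5
position: [480.1, 16.8, 199.9]
tool_rot: [180.0, -0.0, 81.0]
wrist_force: [0.2, -0.0, -5.1]
finger_gap: 0.57
```

```bash
python3 - <<'E'
from h import *
s=monitor.state();print(s["position"],s["tool_rot"],s["wrist_force"])
cal=eyes.get_calibration("wrist")
im,d=snap("wrist","w2.png")
tip("wrist","xfmr");tip("wrist","jack_platform")
W=cloud("wrist",d,cal)
p=s["position"]
m=(abs(W[...,0]-p[0])<60)&(abs(W[...,1]-p[1])<22)&(W[...,2]>p[2]+30)&(W[...,2]<p[2]+55);P=W[m]
print(len(P),cv2.minAreaRect(P[:,:2].astype(np.float32)),np.median(P[:,2]))
m=(abs(W[...,0]-480)<100)&(abs(W[...,1]-16)<110)&(abs(W[...,2]-149)<6)
print(np.nanmedian(W[m][:,2]),m.sum())
for c in ("top","scene"):
  im,d=snap(c,c+"2.png");tip(c,"xfmr");tip(c,"jack_platform")
  Q=cloud(c,d)
E
```

```text
[480.08138629  16.76526909 199.89721813] [ 1.79978822e+02 -6.09809313e-04  8.10224015e+01] [ 0.23197672 -0.02024308 -5.11471602]
10698 ((475.1053771972656, 16.76892852783203), (61.17733383178711, 43.976802825927734), 0.0008432756876572967) 239.52540597036858
148.02490109629952 22551
top tip_of xfmr 0.69 [ 480.3 -410.3    2.6]
scene tip_of xfmr 0.91 [480.6  14.4 182. ]
scene tip_of xfmr 0.71 [ 7.208e+02 -3.508e+02  7.000e-01]
scene tip_of jack_platform 0.88 [481.2  18.2 145.3]
```

View pics/w2.png

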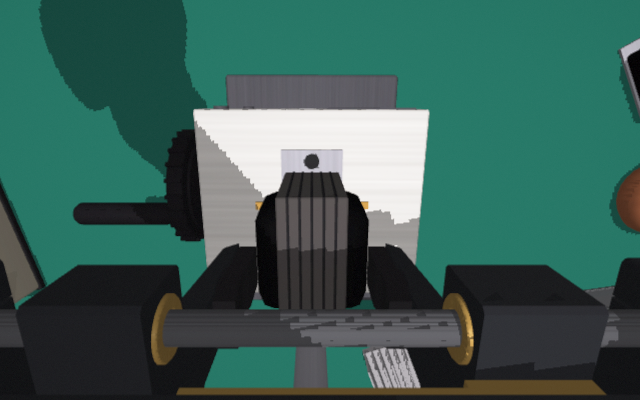

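View pics/scene2.png

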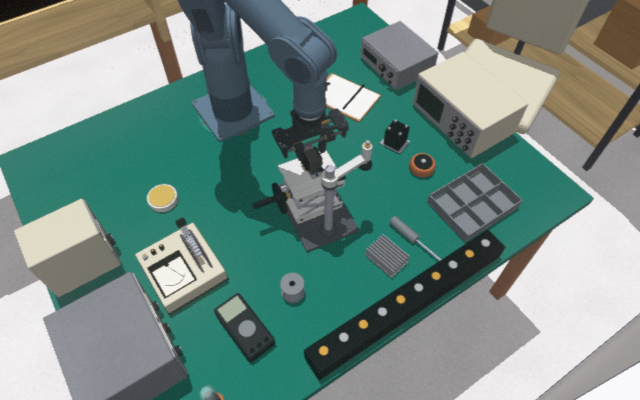

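Call:
{"method": "drive_tool", "body": {
  "motion": [
    [[0,0.15,0.5],[0,0,0],4],
    [[0,0,0.8],[0,0,0],4],
    [[0,0,0.8],[0,0,0],4],
    [[0,0,0.5],[0,0,0],4],
    [[0,0,0.3],[0,0,0],4],
    [[0,0,0.1],[0,0,0],4],
    [[0,0,0.1],[0,0,0],4],
    [[0,0,0.1],[0,0,0],4],
    [[0,0,0],[0,0,0],4],
    [[0,0,0],[0,0,0],4]
  ]
}}

```text
t: 9.95
position: [481.5, 16.4, 167.8]
tool_rot: [180.0, 0.0, 81.0]
wrist_force: [-0.1, 0.5, -5.7]
finger_gap: 0.57
```

Call:
{"method": "drive_tool", "body": {
  "motion": [
    [[0,0,0.05],[0,0,0],4],
    [[0,0,0.05],[0,0,0],4],
    [[0,0,0.05],[0,0,0],4],
    [[0,0,0],[0,0,0],4],
    [[0,0,0],[0,0,0],4],
    [[0,0,0],[0,0,0],4],
    [[0,0,0],[0,0,0],4],
    [[0,0,0],[0,0,0],4],
    [[0,0,0],[0,0,0],4],
    [[0,0,0],[0,0,0],4]
  ]
}}

```text
t: 10.95
position: [481.4, 16.5, 166.2]
tool_rot: [-180.0, -0.0, 81.0]
wrist_force: [1.8, -0.1, -6.1]
finger_gap: 0.565
```

Call:
{"method": "drive_tool", "body": {
  "motion": [
    [[0,0,0.05],[0,0,0],4],
    [[0,0,0.05],[0,0,0],4],
    [[0,0,0.05],[0,0,0],4],
    [[0,0,0],[0,0,0],4],
    [[0,0,0],[0,0,0],4],
    [[0,0,0],[0,0,0],4],
    [[0,0,0],[0,0,0],4],
    [[0,0,0],[0,0,0],4],
    [[0,0,0],[0,0,0],4],
    [[0,0,0],[0,0,0],4]
  ]
}}

```text
t: 11.95
position: [481.6, 16.5, 165.5]
tool_rot: [180.0, 0.0, 81.0]
wrist_force: [-3.2, -0.8, 6.2]
finger_gap: 0.568
```

Call:
{"method": "drive_tool", "body": {
  "motion": [
    [[0,0,0],[0,0,0],5.2],
    [[0,0,0],[0,0,0],5.6],
    [[0,0,0],[0,0,0],6.2],
    [[0,0,0],[0,0,0],7],
    [[0,0,0],[0,0,0],8.8],
    [[0,0,0],[0,0,0],8.8],
    [[0,0,0],[0,0,0],8.8],
    [[0,0,0],[0,0,0],8.8],
    [[0,0,-1],[0,0,0],8.8],
    [[0,0,-2.5],[0,0,0],8.8]
  ]
}}

```text
t: 12.95
position: [480.0, 16.4, 199.2]
tool_rot: [-179.8, 0.0, 81.0]
wrist_force: [0.5, -0.6, 0.3]
finger_gap: 1.0
```

Call:
{"method": "drive_tool", "body": {
  "motion": [
    [[0,0,-3],[0,0,0],8.8],
    [[0,0,-4.5],[0,0,0],8.8],
    [[0,0,-4.5],[0,0,0],8.8],
    [[0,0,-3],[0,0,0],8.8],
    [[0,0,0],[0,0,0],8.8],
    [[0,0,0],[0,0,0],8.8],
    [[0,0,0],[0,0,0],8.8],
    [[0,0,0],[0,0,0],8.8],
    [[0,0,0],[0,0,0],8.8],
    [[0,0,0],[0,0,0],8.8]
  ]
}}

```text
t: 13.95
position: [481.1, 16.5, 349.2]
tool_rot: [-179.9, -0.0, 81.0]
wrist_force: [0.3, 0.1, 0.8]
finger_gap: 1.001
```

```bash
python3 - <<'E'
from h import *
s=monitor.state();print(s["t"],s["position"],s["tool_rot"],s["wrist_force"])
cal=eyes.get_calibration("wrist")
im,d=snap("wrist","w3.png")
tip("wrist","xfmr");tip("wrist","jack_platform");tip("wrist","probe_sleeve")
W=cloud("wrist",d,cal)
m=(abs(W[...,0]-480)<60)&(abs(W[...,1]-16)<60)&(abs(W[...,2]-206)<8);P=W[m]
print(len(P),cv2.minAreaRect(P[:,:2].astype(np.float32)),np.median(P[:,2]))
m=(abs(W[...,0]-480)<100)&(abs(W[...,1]-16)<110)&(abs(W[...,2]-149)<6)
print(np.nanmedian(W[m][:,2]),cv2.minAreaRect(W[m][:,:2].astype(np.float32)))
im,d=snap("scene","scene3.png");tip("scene","xfmr");tip("scene","jack_platform");tip("scene","probe_sleeve");tip("scene","probe_pivot")
d0=np.load("pics/top0.npy");W=cloud("top",d0)
m=(abs(W[...,0]-589)<40)&(abs(W[...,1]-114)<40)&(W[...,2]>302)
print("sleeve top",W[m].mean(0),W[m][:,:2].min(0),W[m][:,:2].max(0),m.sum())
m=(abs(W[...,0]-598)<30)&(abs(W[...,1]+3)<30)&(W[...,2]>302)
print("column top",W[m].mean(0),W[m][:,:2].min(0),W[m][:,:2].max(0),m.sum())
E
```

```text
13.95 [481.13413424  16.51268872 349.17595546] [-1.79935496e+02 -8.65196638e-03  8.10321613e+01] [0.31225327 0.05865978 0.769926  ]
wrist tip_of xfmr 0.98 [484.1  13.9 147.2]
2652 ((480.6404724121094, 15.451101303100586), (45.78206253051758, 66.6115493774414), 80.92449951171875) 205.68326728720348
147.8486170020516 ((479.00811767578125, 14.527069091796875), (150.25067138671875, 130.28036499023438), 80.97111511230469)
scene tip_of xfmr 0.84 [480.1  13.4 146.6]
scene tip_of jack_platform 0.96 [481.   16.5 146.3]
scene tip_of jack_platform 0.55 [ 473.5 -356.9   50.2]
scene tip_of probe_sleeve 0.83 [588.  119.1 291.4]
scene tip_of probe_pivot 0.79 [599.9  -2.7 297.9]
sleeve top [588.94595745 116.23642337 313.59600752] [577.7159109  105.91536041] [602.08495742 128.90433809] 85
column top [597.73921161  -2.3947893  311.17897621] [586.75232222 -12.48895426] [609.53887398   7.43204209] 75
```

View pics/w3.png

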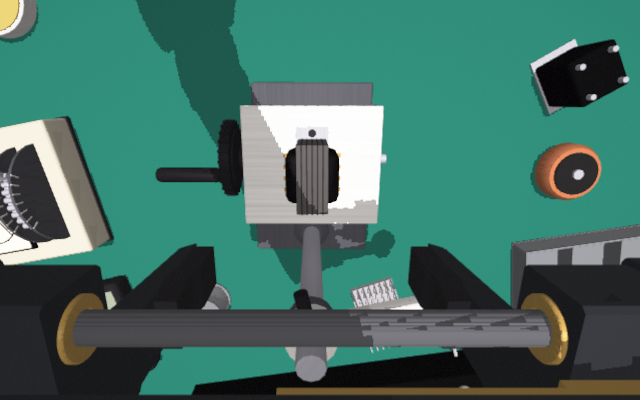

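```bash
python3 - <<'E'
from h import *
Pv=np.array([598,-2.4]);R=120
plan([(589.3,116.5,349,4.3),(589.3,116.5,283,4.3,6.0,3),(589.3,116.5,283,4.3,3.0,6)])
w=[]
for a in np.linspace(94.2,172,13)[1:]:
    p=Pv+R*np.array([np.cos(np.radians(a)),np.sin(np.radians(a))]);w.append((p[0],p[1],283,a-90,3.0,1))
print()
plan(w,start=(589.3,116.5,283,4.3))
E
```

```text
[[[1.05,0.83,0.01],[0,0,0.122],8.8],[[1.14,0.69,0.01],[0,0,0.122],8.8],[[1.22,0.55,0.01],[0,0,0.122],8.8],[[1.28,0.4,0.0],[0,0,0.122],8.8],[[1.32,0.24,0.01],[0,0,0.122],8.8],[[1.33,0.07,0.0],[0,0,0.122],8.8],[[1.34,-0.09,0.01],[0,0,0.121],8.8],[[1.31,-0.25,0.0],[0,0,0.122],8.8],[[1.28,-0.4,0.01],[0,0,0.121],8.8],[[1.21,-0.56,0.0],[0,0,0.122],8.8]]
[[[1.14,-0.7,0.01],[0,0,0.121],8.8],[[0.0,0.0,2.2],[0,0,0.0],6.0],[[0.0,0.0,2.2],[0,0,0.0],6.0],[[0.0,0.0,2.2],[0,0,0.0],6.0],[[0.0,0.0,-0.0],[0,0,0.0],3.0],[[0.0,0.0,-0.0],[0,0,0.0],3.0],[[0.0,0.0,-0.0],[0,0,0.0],3.0],[[0.0,0.0,-0.0],[0,0,0.0],3.0],[[0.0,0.0,-0.0],[0,0,0.0],3.0],[[0.0,0.0,-0.0],[0,0,0.0],3.0]]

[[[-1.36,-0.0,-0.0],[0,0,-0.111],3.0],[[-1.35,0.07,-0.0],[0,0,-0.114],3.0],[[-1.36,0.08,-0.0],[0,0,-0.113],3.0],[[-1.35,0.08,-0.0],[0,0,-0.113],3.0],[[-1.36,0.07,-0.0],[0,0,-0.113],3.0],[[-1.35,0.08,-0.0],[0,0,-0.113],3.0],[[-1.36,0.08,-0.0],[0,0,-0.113],3.0],[[-1.35,0.07,-0.0],[0,0,-0.113],3.0],[[-1.36,0.08,-0.0],[0,0,-0.114],3.0],[[-1.35,0.08,-0.0],[0,0,-0.113],3.0]]
[[[-1.36,0.07,-0.0],[0,0,-0.113],3.0],[[-1.35,0.08,-0.0],[0,0,-0.113],3.0],[[0,0,0],[0,0,0],3.0],[[0,0,0],[0,0,0],3.0],[[0,0,0],[0,0,0],3.0],[[0,0,0],[0,0,0],3.0],[[0,0,0],[0,0,0],3.0],[[0,0,0],[0,0,0],3.0],[[0,0,0],[0,0,0],3.0],[[0,0,0],[0,0,0],3.0]]
```

Call:
{"method": "drive_tool", "body": {
  "motion": [
    [[1.05,0.83,0],[0,0,0.122],8.8],
    [[1.14,0.69,0],[0,0,0.122],8.8],
    [[1.22,0.55,0],[0,0,0.122],8.8],
    [[1.28,0.4,0],[0,0,0.122],8.8],
    [[1.32,0.24,0],[0,0,0.122],8.8],
    [[1.33,0.07,0],[0,0,0.122],8.8],
    [[1.34,-0.09,0],[0,0,0.121],8.8],
    [[1.31,-0.25,0],[0,0,0.122],8.8],
    [[1.28,-0.4,0],[0,0,0.121],8.8],
    [[1.21,-0.56,0],[0,0,0.122],8.8]
  ]
}}

```text
t: 15.4
position: [579.9, 107.7, 349.6]
tool_rot: [180.0, 0.0, 10.9]
wrist_force: [0.4, -0.2, 0.5]
finger_gap: 0.998
```

Call:
{"method": "drive_tool", "body": {
  "motion": [
    [[1.14,-0.7,0.01],[0,0,0.121],8.8],
    [[0,0,0],[0,0,0],6.0],
    [[0,0,2.2],[0,0,0],6.0],
    [[0,0,2.2],[0,0,0],6.0],
    [[0,0,2.2],[0,0,0],5.0],
    [[0,0,0],[0,0,0],3.0],
    [[0,0,0],[0,0,0],3.0],
    [[0,0,0],[0,0,0],3.0],
    [[0,0,0],[0,0,0],3.0],
    [[0,0,0],[0,0,0],3.0]
  ]
}}

```text
t: 16.4
position: [589.7, 116.6, 284.5]
tool_rot: [-180.0, -0.1, 4.3]
wrist_force: [-1.3, -0.2, 0.1]
finger_gap: 0.342
```

```bash
python3 - <<'E'
from h import *
s=monitor.state();print(s["t"],s["position"],s["tool_rot"],s["wrist_force"],s["finger_gap"]*88)
im,d=snap("wrist","w4.png");im,d=snap("scene","scene4.png")
E
```

```text
16.4 [589.74289479 116.57558345 284.52696264] [-1.79992984e+02 -8.32492822e-02  4.31416969e+00] [-1.32692844 -0.22808311  0.09122453] 30.07514429673382
```

View pics/w4.png

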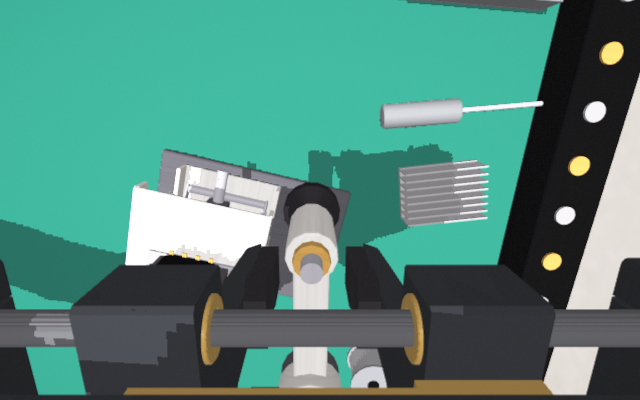

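View pics/scene4.png

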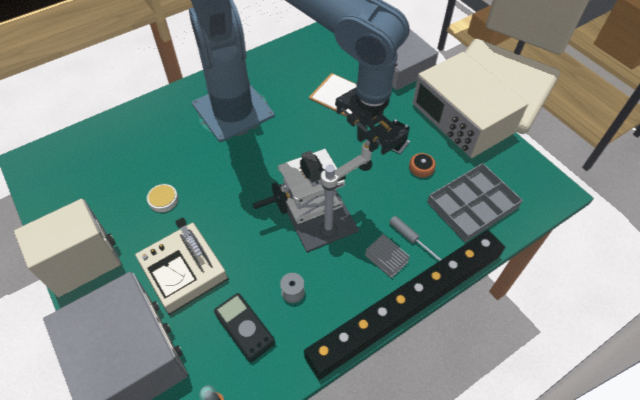

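Call:
{"method": "drive_tool", "body": {
  "motion": [
    [[-1.36,0,0],[0,0,-0.111],3.0],
    [[-1.35,0.07,0],[0,0,-0.114],3.0],
    [[-1.36,0.08,0],[0,0,-0.113],3.0],
    [[-1.35,0.08,0],[0,0,-0.113],3.0],
    [[-1.36,0.07,0],[0,0,-0.113],3.0],
    [[-1.35,0.08,0],[0,0,-0.113],3.0],
    [[-1.36,0.08,0],[0,0,-0.113],3.0],
    [[-1.35,0.07,0],[0,0,-0.113],3.0],
    [[-1.36,0.08,0],[0,0,-0.114],3.0],
    [[-1.35,0.08,0],[0,0,-0.113],3.0]
  ]
}}

```text
t: 17.5
position: [486.1, 40.7, 284.2]
tool_rot: [179.9, -0.0, 69.4]
wrist_force: [0.1, -0.3, 1.0]
finger_gap: 0.338
```

Call:
{"method": "drive_tool", "body": {
  "motion": [
    [[-0.9,0.07,0],[0,0,-0.08],3.0],
    [[-0.9,0.08,0],[0,0,-0.08],3.0],
    [[-0.6,0.05,0],[0,0,-0.05],3.0],
    [[-0.2,0,0],[0,0,0],3.0],
    [[0,0,0],[0,0,0],3.0],
    [[0,0,0],[0,0,0],3.0],
    [[0,0,0],[0,0,0],3.0],
    [[0,0,0],[0,0,0],3.0],
    [[0,0,0],[0,0,0],3.0],
    [[0,0,0],[0,0,0],3.0]
  ]
}}

```text
t: 18.5
position: [480.5, 15.6, 284.2]
tool_rot: [-180.0, 0.0, 81.1]
wrist_force: [-3.4, 0.3, 5.8]
finger_gap: 0.338
```

```bash
python3 - <<'E'
from h import *
s=monitor.state();print(s["t"],s["position"],s["tool_rot"],s["wrist_force"],s["finger_gap"]*88)
im,d=snap("wrist","w5.png");im,d=snap("scene","scene5.png");tip("scene","probe_sleeve");tip("scene","probe");tip("scene","xfmr")
E
```

```text
18.5 [480.51802448  15.57141991 284.19354124] [-1.79998588e+02  6.75647438e-03  8.10933163e+01] [-3.37050232  0.33176291  5.83457869] 29.774485875731617
scene tip_of probe_sleeve 0.76 [484.4  35.6 293.4]
scene tip_of probe 0.59 [481.3  37.7 232.3]
scene tip_of probe 0.36 [ 420.8 -362.3  141.2]
scene tip_of xfmr 0.69 [482.1  13.2 146.5]
scene tip_of xfmr 0.16 [482.4  34.6 296.6]
```

View pics/w5.png

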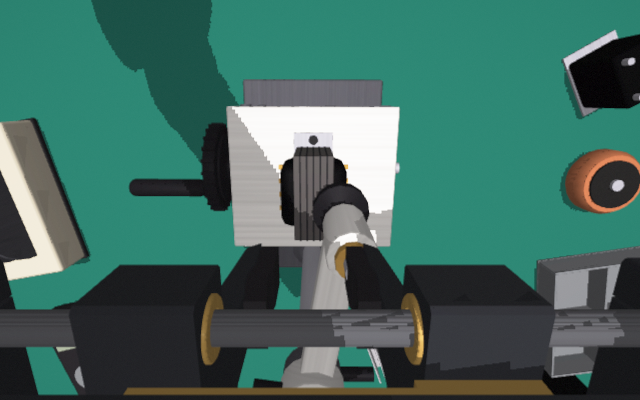

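View pics/scene5.png

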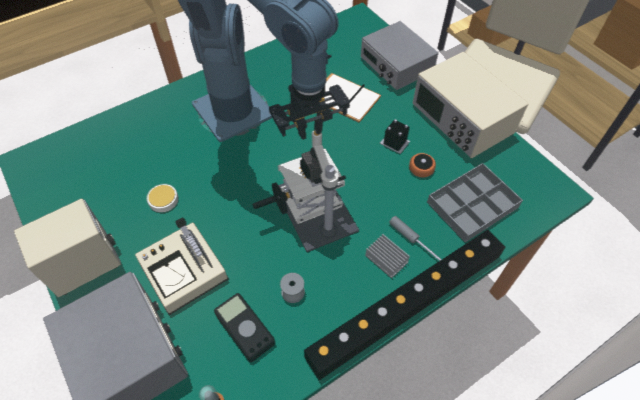

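```bash
python3 - <<'E'
from h import *
im=cv2.imread("pics/scene5.png");a=cv2.resize(im[80:240,240:400],(560,560),interpolation=cv2.INTER_CUBIC)
cv2.imwrite("pics/c5.png",a)
im=cv2.imread("pics/w5.png");a=cv2.resize(im[160:320,240:440],(800,600),interpolation=cv2.INTER_CUBIC);cv2.imwrite("pics/c5w.png",a)
im,d=snap("top","top5.png");W=cloud("top",d)
a=cv2.resize(im[150:270,220:380,::-1],(800,600),interpolation=cv2.INTER_CUBIC);cv2.imwrite("pics/c5t.png",a)
s=eyes.snapshot("wrist");W=cloud("wrist",s[1])
for u,v in((345,262),(350,230),(340,205),(350,190),(340,185),(320,265)): print(u,v,np.round(W[v,u],1))
E
```

```text
345 262 [480.   29.4 319.7]
350 230 [470.1  34.1 307.7]
340 205 [470.6  32.6 264.4]
350 190 [469.6  41.4 237.7]
340 185 [464.9  35.3 238.9]
320 265 [502.8  15.8 272.5]
```

View pics/c5.png

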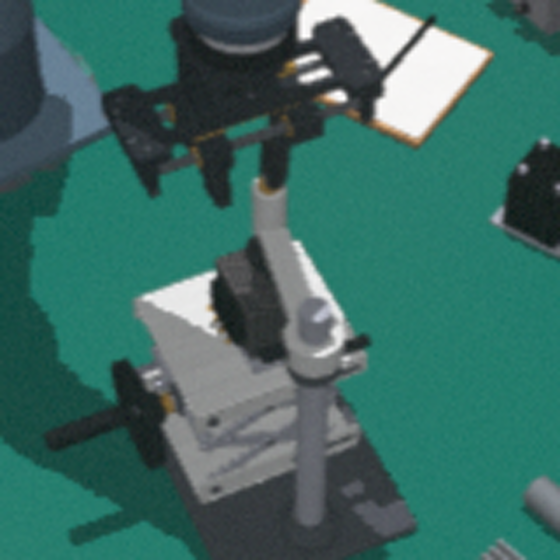

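View pics/c5w.png

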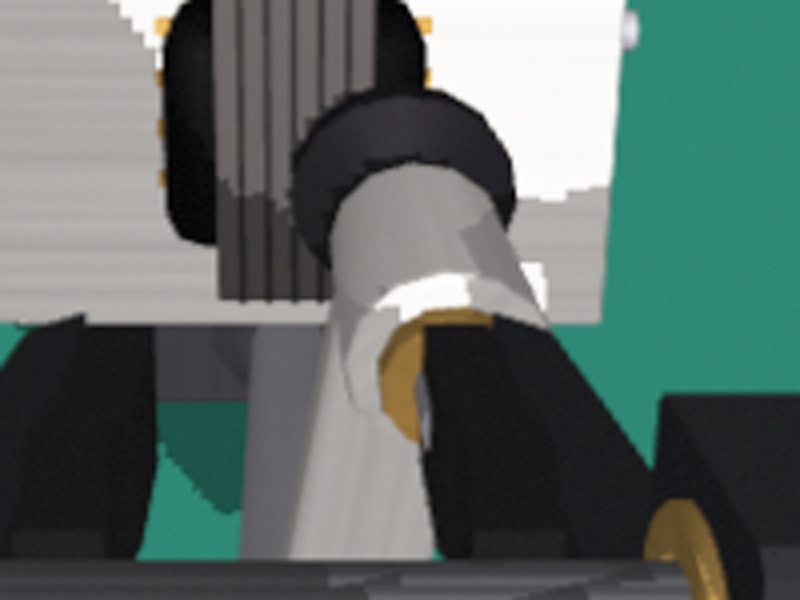

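```bash
python3 - <<'E'
from h import *
s=monitor.state();print(s["position"],s["wrist_force"],s["torque"],np.round(s["q"],1))
print("TCP px",w2px("wrist",s["position"]))
im,d=eyes.snapshot("wrist");W=cloud("wrist",d)
for u,v in((354,242),(356,245),(356,250),(358,260),(360,275),(362,290),(270,246),(262,250),(265,270),(330,238),(340,240),(350,235),(368,232)): print(u,v,np.round(W[v,u],1),im[v,u])
E
```

```text
[480.4990214   15.57987016 284.18211082] [-3.43668304  0.45293138  5.1171881 ] [0.2398271  0.50730494 0.02518714] [ 39.   16.3 -54.7 105.4  14.6  65.7  60.5]
TCP px (np.float64(313.874433183169), np.float64(237.55735257370412))
354 242 [474.4  34.9 312.2] [161 141 109]
356 245 [474.6  35.4 315.5] [124  96  51]
356 250 [474.4  34.7 321.2] [24 23 25]
358 260 [475.   34.5 329.7] [26 23 25]
360 275 [474.6  33.6 343.2] [24 23 25]
362 290 [474.6  32.9 353.8] [24 19 23]
270 246 [468.8  -2.5 316.2] [99 97 96]
262 250 [468.4  -5.4 320.6] [24 23 25]
265 270 [468.9  -1.8 339.5] [23 22 25]
330 238 [473.8  24.3 304.8] [139 136 134]
340 240 [473.4  28.8 309.8] [251 250 249]
350 235 [472.4  33.7 308.1] [253 252 252]
368 232 [475.3  43.  300.4] [124 122 120]
```

View pics/c5t.png

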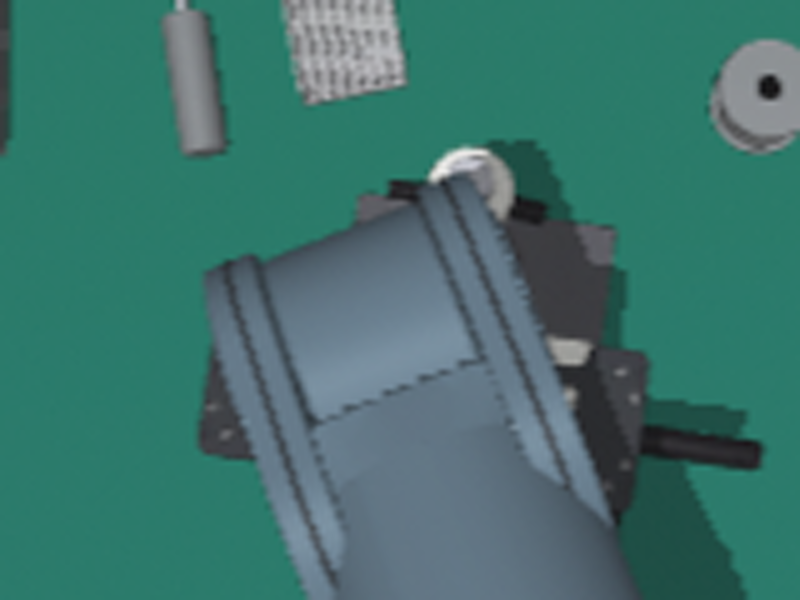

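```bash
python3 - <<'E'
from h import *
im,d=snap("scene","scene6.png");W=cloud("scene",d)
big=cv2.resize(im[100:170,270:350,::-1],(800,700),interpolation=cv2.INTER_NEAREST)
for z in(284,300,316):
  for o in(-23,23):
    p=(480.5+.155*o,15.6+.988*o,z);u,v=w2px("scene",p);print(z,o,u,v)
    cv2.circle(big,(int((u-270)*10),int((v-100)*10)),5,(0,0,255),-1)
cv2.imwrite("pics/c6.png",cv2.resize(big,(640,560)))
for u,v in((303,136),(303,134),(303,138),(317,132),(317,130),(317,128)): print(u,v,np.round(W[v,u],1),im[v,u])
print(monitor.state()["finger_gap"])
E
```

```text
284 -23 301.6698291289394 143.77517020376845
284 23 317.72978071317783 138.1135532713005
300 -23 301.49550400906116 139.74720605959365
300 23 317.7157311873793 134.06214648524679
316 -23 301.3176668804806 135.6380932826997
316 23 317.7014009264533 129.92978520887112
303 136 [489.4  -9.7 328.1] [32 38 41]
303 134 [489.2  -9.3 335.2] [32 41 41]
303 138 [489.1  -9.7 320.2] [30 43 42]
317 132 [491.4  31.3 319.3] [38 42 43]
317 130 [494.   29.6 330.5] [38 43 43]
317 128 [491.9  31.  335.1] [35 40 39]
0.33913777646630916
```

View pics/c6.png

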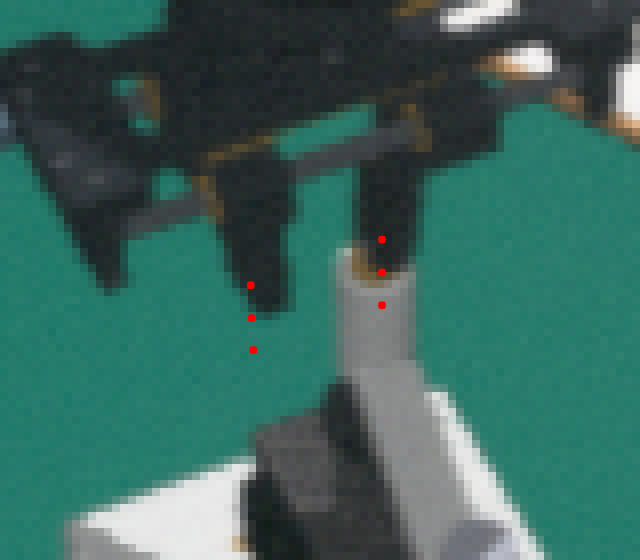

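```bash
python3 - <<'E'
from h import *
im,d=eyes.snapshot("wrist");W=cloud("wrist",d)
for u,v in((313,325),(250,325),(100,330),(260,325),(150,300),(50,300)): print(u,v,np.round(W[v,u],1))
plan([(480.5,15.6,310,81,3.0,2),(484,36,310,76,7,2),(484,36,258,72,7,3)])
E
```

```text
313 325 [455.9  18.7 396.6]
250 325 [453.9   5.4 396.6]
100 330 [445.1 -20.1 404.8]
260 325 [454.2   7.5 396.5]
150 300 [442.5 -11.5 400.8]
50 300 [ 629.6 -400.     1.5]
[[[0.0,-0.0,-1.29],[0,0,0.001],3.0],[[0.0,-0.0,-1.29],[0,0,0.001],3.0],[[1.04,0.01,-0.0],[0,0,0.043],7],[[1.03,-0.03,-0.0],[0,0,0.044],7],[[0.0,-0.0,1.73],[0,0,0.023],7],[[0.0,-0.0,1.73],[0,0,0.023],7],[[0.0,-0.0,1.74],[0,0,0.024],7],[[0,0,0],[0,0,0],7],[[0,0,0],[0,0,0],7],[[0,0,0],[0,0,0],7]]
```

Call:
{"method": "drive_tool", "body": {
  "motion": [
    [[0,0,-1.3],[0,0,0],3.0],
    [[0,0,-1.3],[0,0,0],3.0],
    [[1.04,0,0],[0,0,0.043],7],
    [[1.03,0,0],[0,0,0.044],7],
    [[0,0,0],[0,0,0],7],
    [[0,0,0],[0,0,0],7],
    [[0,0,1.73],[0,0,0.023],7],
    [[0,0,1.73],[0,0,0.023],7],
    [[0,0,1.74],[0,0,0.024],7],
    [[0,0,0],[0,0,0],7]
  ]
}}

```text
t: 20.0
position: [482.9, 34.3, 256.0]
tool_rot: [-179.8, 0.1, 72.1]
wrist_force: [0.3, -0.6, -0.0]
finger_gap: 0.795
```

```bash
python3 - <<'E'
from h import *
s=monitor.state();print(s["t"],s["position"],s["tool_rot"],s["wrist_force"],s["finger_gap"]*88)
im,d=snap("wrist","w7.png");im,d=snap("scene","scene7.png")
cv2.imwrite("pics/c7.png",cv2.resize(im[90:210,260:360,::-1],(500,600),interpolation=cv2.INTER_CUBIC))
tip("scene","probe_sleeve",1)
E
```

```text
20.0 [482.92696729  34.25814363 256.02855455] [-1.79811854e+02  8.96851294e-02  7.20736146e+01] [ 0.30838132 -0.62161686 -0.03282343] 69.97677652618216
scene tip_of probe_sleeve 0.74 [484.3  37.  296.3]
```

View pics/c7.png

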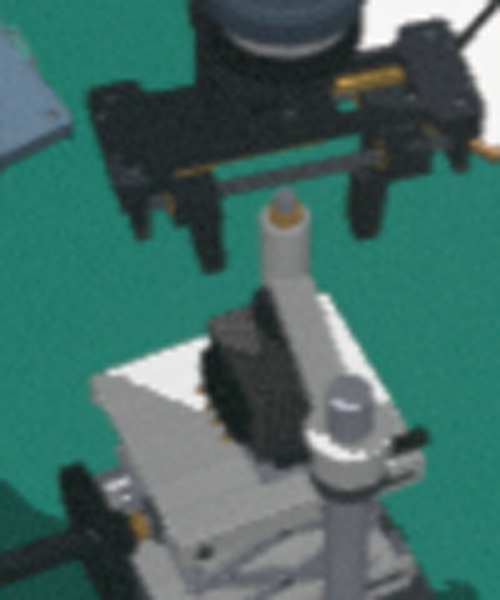

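View pics/w7.png

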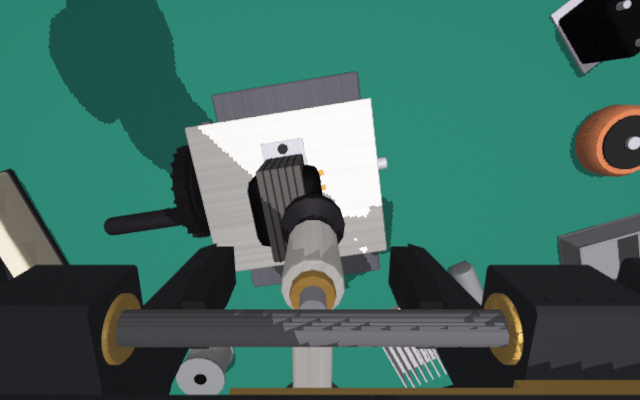

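```bash
python3 - <<'E'
from h import *
Pv=np.array([598,-2.4]);w=[(484.2,36,256,72,3.0,5)]
for a in (165,168.5,171.5,173.2):
    p=Pv+120*np.array([np.cos(np.radians(a)),np.sin(np.radians(a))]);w.append((p[0],p[1],256,min(a-90,81.5),3.0,1))
plan(w)
E
```

```text
[[[0.01,-0.02,0.05],[0,0,0.0],3.0],[[0.01,-0.01,0.05],[0,0,0.0],3.0],[[0.01,-0.02,0.05],[0,0,0.001],3.0],[[0.01,-0.01,0.05],[0,0,0.0],3.0],[[0.02,-0.02,0.05],[0,0,0.001],3.0],[[-0.77,0.03,-0.0],[0,0,-0.052],3.0],[[-0.73,0.02,-0.0],[0,0,-0.061],3.0],[[-0.63,0.02,-0.0],[0,0,-0.053],3.0],[[-0.35,0.0,-0.0],[0,0,0.0],3.0],[[0,0,0],[0,0,0],3.0]]
```

Call:
{"method": "drive_tool", "body": {
  "motion": [
    [[0,0,0],[0,0,0],3.0],
    [[0,0,0.1],[0,0,0],3.0],
    [[0,0,0],[0,0,0],3.0],
    [[0,0,0],[0,0,0],3.0],
    [[0,0,0],[0,0,0],3.0],
    [[-0.77,0.03,0],[0,0,-0.052],3.0],
    [[-0.73,0.02,0],[0,0,-0.061],3.0],
    [[-0.63,0.02,0],[0,0,-0.053],3.0],
    [[-0.35,0,0],[0,0,0],3.0],
    [[0,0,0],[0,0,0],3.0]
  ]
}}

```text
t: 21.15
position: [479.1, 14.1, 256.7]
tool_rot: [180.0, -0.3, 81.7]
wrist_force: [2.4, 6.8, -3.5]
finger_gap: 0.344
```

```bash
python3 - <<'E'
from h import *
s=monitor.state();print(s["t"],s["position"],s["tool_rot"],s["wrist_force"],s["finger_gap"]*88)
im,d=snap("wrist","w8.png")
tip("wrist","probe_sleeve",1)
im,d=snap("scene","scene8.png")
tip("scene","probe_sleeve",1)
E
```

```text
21.15 [479.13773047  14.10987708 256.70183142] [179.97031564  -0.26205605  81.6613795 ] [ 2.39461582  6.78566246 -3.54762581] 30.281613499465035
wrist tip_of probe_sleeve 0.97 [479.9  14.  297.7]
scene tip_of probe_sleeve 0.9 [479.9  14.6 294. ]
```

View pics/w8.png

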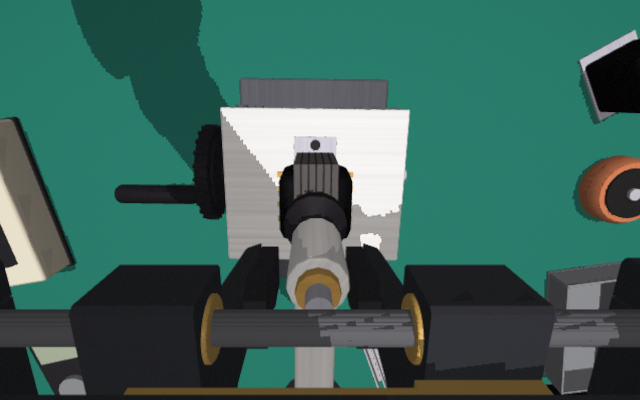

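```bash
python3 - <<'E'
from h import *
plan([(479,16,300,81.5,7,3),(479,16,300,81.5,7,1),(465,-60,320,45,7),(454,-150,220,-9,7,8)],start=(479,16,256.7,81.5))
E
```

```text
[[[0.0,0.0,-1.44],[0,0,-0.0],7],[[0.0,0.0,-1.45],[0,0,-0.0],7],[[0.0,0.0,-1.44],[0,0,-0.0],7],[[0.0,0.0,-0.0],[0,0,-0.0],7],[[-1.54,-0.05,-0.4],[0,0,0.127],7],[[-1.54,0.14,-0.4],[0,0,0.128],7],[[-1.51,0.34,-0.4],[0,0,0.127],7],[[-1.45,0.53,-0.4],[0,0,0.128],7],[[-1.38,0.71,-0.4],[0,0,0.127],7],[[-0.89,0.7,1.25],[0,0,0.118],7]]
[[[-0.8,0.8,1.25],[0,0,0.118],7],[[-0.71,0.89,1.25],[0,0,0.118],7],[[-0.6,0.96,1.25],[0,0,0.118],7],[[-0.48,1.03,1.25],[0,0,0.118],7],[[-0.35,1.08,1.25],[0,0,0.118],7],[[-0.22,1.11,1.25],[0,0,0.117],7],[[-0.1,1.12,1.25],[0,0,0.118],7],[[0,0,0],[0,0,0],7],[[0,0,0],[0,0,0],7],[[0,0,0],[0,0,0],7]]
```

Call:
{"method": "drive_tool", "body": {
  "motion": [
    [[0.2,0,0],[0,0,0],7],
    [[0,0,0],[0,0,0],7],
    [[0,0,-2],[0,0,0],7],
    [[0,0,-3],[0,0,0],7],
    [[0,0,-0.5],[0,0,0],7],
    [[-1.54,-0.05,-0.4],[0,0,0.127],7],
    [[-1.54,0.14,-0.4],[0,0,0.128],7],
    [[-1.51,0.34,-0.4],[0,0,0.127],7],
    [[-1.45,0.53,0],[0,0,0.128],7],
    [[-1.38,0.71,0],[0,0,0.127],7]
  ]
}}

```text
t: 22.35
position: [464.9, -63.9, 323.1]
tool_rot: [-180.0, 0.0, 44.7]
wrist_force: [0.3, 0.4, -0.4]
finger_gap: 0.796
```

Call:
{"method": "drive_tool", "body": {
  "motion": [
    [[-0.89,0.7,1.25],[0,0,0.118],6],
    [[-0.8,0.8,1.25],[0,0,0.118],6],
    [[-0.71,0.89,1.25],[0,0,0.118],6],
    [[-0.6,0.96,1.25],[0,0,0.118],6],
    [[-0.48,1.03,1.25],[0,0,0.118],6],
    [[-0.35,1.08,1.25],[0,0,0.118],6],
    [[-0.22,1.11,1.25],[0,0,0.117],6],
    [[-0.1,1.12,1.25],[0,0,0.118],6],
    [[0,0,1.5],[0,0,0],6],
    [[0,0,0],[0,0,0],6]
  ]
}}

```text
t: 23.35
position: [452.6, -153.0, 206.6]
tool_rot: [-180.0, 0.2, -9.0]
wrist_force: [0.3, -0.9, -0.9]
finger_gap: 0.684
```

```bash
python3 - <<'E'
from h import *
s=monitor.state();print(s["t"],s["position"],s["tool_rot"],s["wrist_force"],s["finger_gap"]*88,np.round(s["q"]))
cal=eyes.get_calibration("wrist")
im,d=snap("wrist","w9.png");np.save("pics/w9.npy",d);W=cloud("wrist",d,cal)
tip("wrist","crank_grip_mid",1);tip("wrist","crank_axis",1)
im,d=snap("scene","scene9.png")
for l in("crank_grip_mid","crank_axis","probe_sleeve","probe","xfmr"):tip("scene",l,1)
im,d=snap("top","top9.png")
for l in("crank_grip_mid","crank_axis","probe_sleeve","jack_platform"):tip("top",l,1)
E
```

```text
23.35 [ 452.60770973 -153.00546936  206.55733836] [-179.97686287    0.23936925   -8.97829219] [ 0.28399254 -0.870115   -0.86446862] 60.20067058139847 [ 43.  17. -35. 112.  12.  55.  -7.]
wrist tip_of crank_grip_mid 0.88 [ 473.  -146.7  114.4]
wrist tip_of crank_axis 0.73 [ 454.9 -144.8   85.9]
scene tip_of crank_grip_mid 0.46 [ 470.4 -149.9  112.5]
scene tip_of crank_axis 0.86 [ 454.2 -148.3   79.4]
scene tip_of probe_sleeve 0.68 [479.1  17.5 296.4]
scene tip_of probe 0.64 [480.6  21.9 229.4]
scene tip_of xfmr 0.72 [481.2  17.4 147.7]
top tip_of crank_grip_mid 0.68 [ 471.  -149.2  112.6]
top tip_of crank_axis 0.62 [ 458.8 -151.6   81.1]
top tip_of probe_sleeve 0.69 [481.3  12.8 296.4]
top tip_of jack_platform 0.84 [475.5  15.3 146.3]
```

View pics/w9.png

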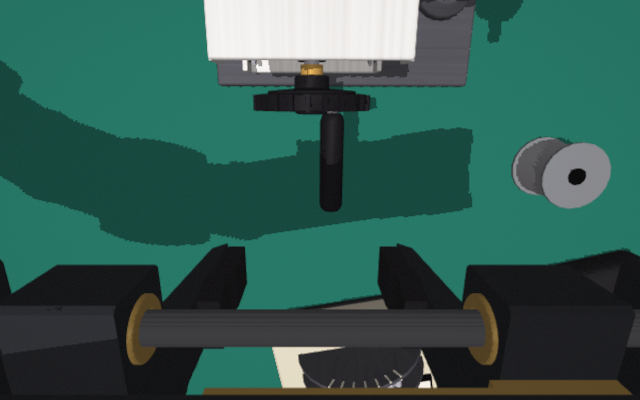

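View pics/scene9.png

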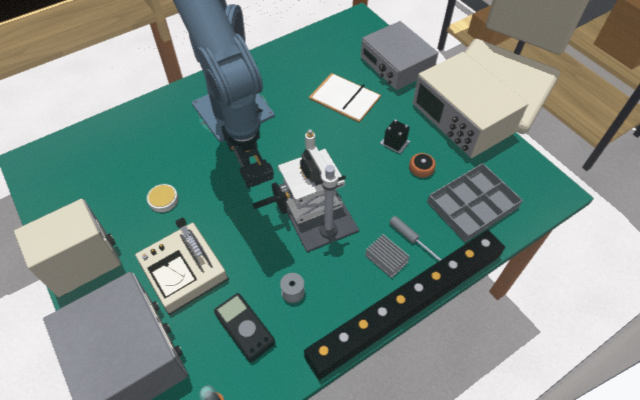

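```bash
python3 - <<'E'
from h import *
W=cloud("wrist",np.load("pics/w9.npy"))
P=W[115:208,318:345].reshape(-1,3);P=P[P[:,2]>95]
c=np.array([480,16.5]);a=np.radians(-9.1);X=np.array([np.cos(a),np.sin(a)]);Y=np.array([-X[1],X[0]])
S=np.c_[(P[:,:2]-c)@X,(P[:,:2]-c)@Y,P[:,2]]
for lo in range(-200,-95,12):
    q=S[(S[:,1]>=lo)&(S[:,1]<lo+12)]
    if len(q)>5: print(lo,len(q),"x",q[:,0].min().round(1),q[:,0].max().round(1),"ztop",np.percentile(q[:,2],95).round(1))
print("y range",S[:,1].min(),S[:,1].max())
P=W[85:115,240:380].reshape(-1,3);P=P[P[:,2]>50];S=np.c_[(P[:,:2]-c)@X,(P[:,:2]-c)@Y,P[:,2]]
q=S[(S[:,1]<-95)&(S[:,2]<128)];print("wheel x",np.percentile(q[:,0],[1,99]),"y",np.percentile(q[:,1],[1,99]),"z",q[:,2].max())
E
```

```text
-188 144 x 8.0 25.6 ztop 123.6
-176 344 x 7.9 25.5 ztop 123.5
-164 356 x 7.8 25.9 ztop 123.5
-152 360 x 7.8 25.7 ztop 123.5
-140 374 x 8.3 25.3 ztop 123.5
-128 384 x 8.2 25.7 ztop 123.6
-116 175 x 8.2 25.5 ztop 122.9
y range -181.94188241985734 -110.87487831826196
wheel x [-43.9937563  45.9954122] y [-110.38594533  -95.6074998 ] z 127.99370395707861
```

```bash
python3 - <<'E'
from h import *
c=np.array([480,16.5]);a=np.radians(-9.1);X=np.array([np.cos(a),np.sin(a)]);Y=np.array([-X[1],X[0]])
t=c+16.7*X-168*Y;print(t)
plan([(t[0],t[1],190,-9.1,6,2),(t[0],t[1],69.5,-9.1,6,4),(t[0],t[1],69.5,-9.1,0,4)])
k0=.48
E
cat > crank.py <<'E'
import numpy as np,sys
k,dk,n=map(float,sys.argv[1:4]);n=int(n)
px,pz=34*np.sin(k),34*np.cos(k)+.8*k
ks=k+dk*np.arange(1,n+1)/n;rows=[];ex=ez=0
x,z=px,pz
for q in ks:
    tx,tz=34*np.sin(q),34*np.cos(q)+.8*q
    dx=round((tx-x)/10,2);dz=round((z-tz)/10,2);x+=dx*10;z-=dz*10
    rows.append([[dx,0,dz],[0,0,0],0])
while len(rows)%10: rows.append([[0,0,0],[0,0,0],0])
for i in range(0,len(rows),10): print(str(rows[i:i+10]).replace(" ",""))
E
python3 crank.py .48 12.5664 40
```

```text
[ 469.91925527 -152.02675926]
[[[0.76,-0.16,0.93],[0,0,0.001],6],[[0.75,-0.16,0.94],[0,0,0.002],6],[[0.0,-0.0,3.01],[0,0,-0.0],6],[[0.0,-0.0,3.01],[0,0,-0.0],6],[[0.0,-0.0,3.01],[0,0,-0.0],6],[[0.0,-0.0,3.02],[0,0,-0.0],6],[[0.0,-0.0,-0.0],[0,0,-0.0],0],[[0.0,-0.0,-0.0],[0,0,-0.0],0],[[0.0,-0.0,-0.0],[0,0,-0.0],0],[[0.0,-0.0,-0.0],[0,0,-0.0],0]]
[[[np.float64(0.86),0,np.float64(0.61)],[0,0,0],0],[[np.float64(0.61),0,np.float64(0.84)],[0,0,0],0],[[np.float64(0.32),0,np.float64(0.99)],[0,0,0],0],[[np.float64(-0.01),0,np.float64(1.04)],[0,0,0],0],[[np.float64(-0.33),0,np.float64(0.98)],[0,0,0],0],[[np.float64(-0.64),0,np.float64(0.83)],[0,0,0],0],[[np.float64(-0.86),0,np.float64(0.59)],[0,0,0],0],[[np.float64(-1.02),0,np.float64(0.3)],[0,0,0],0],[[np.float64(-1.06),0,np.float64(-0.04)],[0,0,0],0],[[np.float64(-1.01),0,np.float64(-0.36)],[0,0,0],0]]
[[[np.float64(-0.86),0,np.float64(-0.66)],[0,0,0],0],[[np.float64(-0.61),0,np.float64(-0.89)],[0,0,0],0],[[np.float64(-0.32),0,np.float64(-1.04)],[0,0,0],0],[[np.float64(0.01),0,np.float64(-1.09)],[0,0,0],0],[[np.float64(0.33),0,np.float64(-1
[... 596 characters left out ...]
0,np.float64(0.59)],[0,0,0],0],[[np.float64(-1.02),0,np.float64(0.29)],[0,0,0],0],[[np.float64(-1.06),0,np.float64(-0.03)],[0,0,0],0],[[np.float64(-1.01),0,np.float64(-0.36)],[0,0,0],0]]
[[[np.float64(-0.86),0,np.float64(-0.66)],[0,0,0],0],[[np.float64(-0.61),0,np.float64(-0.89)],[0,0,0],0],[[np.float64(-0.32),0,np.float64(-1.04)],[0,0,0],0],[[np.float64(0.01),0,np.float64(-1.09)],[0,0,0],0],[[np.float64(0.33),0,np.float64(-1.03)],[0,0,0],0],[[np.float64(0.64),0,np.float64(-0.88)],[0,0,0],0],[[np.float64(0.86),0,np.float64(-0.65)],[0,0,0],0],[[np.float64(1.02),0,np.float64(-0.34)],[0,0,0],0],[[np.float64(1.06),0,np.float64(-0.02)],[0,0,0],0],[[np.float64(1.01),0,np.float64(0.31)],[0,0,0],0]]
```

Call:
{"method": "drive_tool", "body": {
  "motion": [
    [[0.76,-0.16,0.93],[0,0,0.001],6],
    [[0.75,-0.16,0.94],[0,0,0.002],6],
    [[0,0,3.01],[0,0,0],5],
    [[0,0,3.01],[0,0,0],5],
    [[0,0,3.01],[0,0,0],5],
    [[0,0,3.02],[0,0,0],5],
    [[0,0,0],[0,0,0],4],
    [[0,0,0],[0,0,0],4],
    [[0,0,0],[0,0,0],3],
    [[0,0,0],[0,0,0],3]
  ]
}}

```text
t: 25.05
position: [471.1, -152.3, 70.7]
tool_rot: [180.0, -0.1, -9.1]
wrist_force: [0.2, 0.0, -0.4]
finger_gap: 0.342
```

```bash
python3 - <<'E'
from h import *
s=monitor.state();print(s["t"],s["position"],s["tool_rot"],s["wrist_force"],s["finger_gap"]*88)
im,d=snap("wrist","w10.png");im,d=snap("scene","scene10.png")
a=cv2.resize(im[110:250,210:340,::-1],(557,600),interpolation=cv2.INTER_CUBIC);cv2.imwrite("pics/c10.png",a)
E
```

```text
25.05 [ 471.06049336 -152.31982094   70.71488653] [ 1.79974547e+02 -1.42423789e-01 -9.11865665e+00] [ 0.24590764  0.032608   -0.44960752] 30.074630064052993
```

View pics/w10.png

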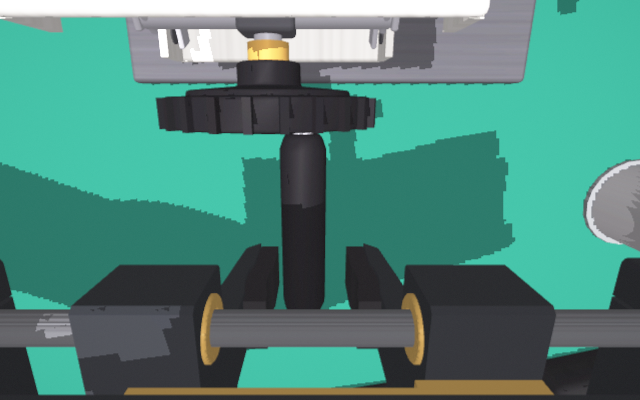

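View pics/c10.png

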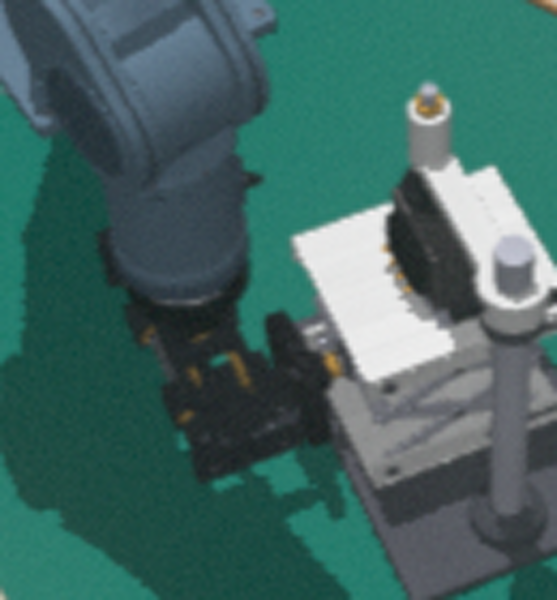

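Call:
{"method": "drive_tool", "body": {
  "motion": [
    [[-0.2,0,0],[0,0,0],2.4],
    [[0,0,0],[0,0,0],2.0],
    [[0,0,0],[0,0,0],1.0],
    [[0,0,0],[0,0,0],0.5],
    [[0,0,0],[0,0,0],0],
    [[0,0,0],[0,0,0],0],
    [[0,0,0],[0,0,0],0],
    [[0,0,0],[0,0,0],0],
    [[0,0,0],[0,0,0],0],
    [[0,0,0],[0,0,0],0]
  ]
}}

```text
t: 26.15
position: [467.8, -151.8, 69.4]
tool_rot: [180.0, 0.0, -9.1]
wrist_force: [-1.4, -1.3, 1.5]
finger_gap: 0.195
```

```bash
python3 - <<'E'
from h import *
s=monitor.state();print(s["t"],s["position"],s["tool_rot"],s["wrist_force"],s["finger_gap"]*88)
c=np.array([480,16.5]);a=np.radians(-9.1);X=np.array([np.cos(a),np.sin(a)]);Y=np.array([-X[1],X[0]])
d=s["position"][:2]-c;print(d@X,d@Y)
E
```

```text
26.15 [ 467.77607843 -151.81721215   69.37115638] [ 1.79990598e+02  1.32926025e-02 -9.11152030e+00] [-1.44497717 -1.284319    1.45672009] 17.19865906615794
14.550656033287893 -168.13205099955874
```

```bash
sed -i 's/dx=round((tx-x)\/10,2)/dx=float(round((tx-x)\/10,2))/;s/dz=round((z-tz)\/10,2)/dz=float(round((z-tz)\/10,2))/' crank.py; python3 crank.py .43 12.5664 40
```

```text
[[[0.89,0,0.56],[0,0,0],0],[[0.66,0,0.81],[0,0,0],0],[[0.37,0,0.98],[0,0,0],0],[[0.04,0,1.03],[0,0,0],0],[[-0.29,0,1.0],[0,0,0],0],[[-0.59,0,0.86],[0,0,0],0],[[-0.83,0,0.64],[0,0,0],0],[[-1.0,0,0.34],[0,0,0],0],[[-1.06,0,0.02],[0,0,0],0],[[-1.02,0,-0.31],[0,0,0],0]]
[[[-0.89,0,-0.61],[0,0,0],0],[[-0.66,0,-0.86],[0,0,0],0],[[-0.37,0,-1.03],[0,0,0],0],[[-0.04,0,-1.08],[0,0,0],0],[[0.28,0,-1.05],[0,0,0],0],[[0.59,0,-0.91],[0,0,0],0],[[0.84,0,-0.69],[0,0,0],0],[[0.99,0,-0.4],[0,0,0],0],[[1.07,0,-0.06],[0,0,0],0],[[1.02,0,0.26],[0,0,0],0]]
[[[0.89,0,0.56],[0,0,0],0],[[0.66,0,0.81],[0,0,0],0],[[0.37,0,0.97],[0,0,0],0],[[0.04,0,1.04],[0,0,0],0],[[-0.29,0,1.0],[0,0,0],0],[[-0.59,0,0.86],[0,0,0],0],[[-0.83,0,0.64],[0,0,0],0],[[-1.0,0,0.34],[0,0,0],0],[[-1.06,0,0.02],[0,0,0],0],[[-1.02,0,-0.31],[0,0,0],0]]
[[[-0.89,0,-0.62],[0,0,0],0],[[-0.66,0,-0.86],[0,0,0],0],[[-0.37,0,-1.02],[0,0,0],0],[[-0.04,0,-1.09],[0,0,0],0],[[0.28,0,-1.05],[0,0,0],0],[[0.59,0,-0.91],[0,0,0],0],[[0.84,0,-0.68],[0,0,0],0],[[0.99,0,-0.4],[0,0,0],0],[[1.07,0,-0.07],[0,0,0],0],[[1.02,0,0.26],[0,0,0],0]]
```

Call:
{"method": "drive_tool", "body": {
  "motion": [
    [[0.89,0,0.56],[0,0,0],0],
    [[0.66,0,0.81],[0,0,0],0],
    [[0.37,0,0.98],[0,0,0],0],
    [[0.04,0,1.03],[0,0,0],0],
    [[-0.29,0,1.0],[0,0,0],0],
    [[-0.59,0,0.86],[0,0,0],0],
    [[-0.83,0,0.64],[0,0,0],0],
    [[-1.0,0,0.34],[0,0,0],0],
    [[-1.06,0,0.02],[0,0,0],0],
    [[-1.02,0,-0.31],[0,0,0],0]
  ]
}}

```text
t: 27.15
position: [443.0, -147.9, 9.8]
tool_rot: [-180.0, -0.3, -9.1]
wrist_force: [4.0, -3.8, -4.8]
finger_gap: 0.191
```

```bash
python3 - <<'E'
from h import *
s=monitor.state();print(s["t"],s["position"],s["tool_rot"],s["wrist_force"],s["finger_gap"]*88)
cal=eyes.get_calibration("wrist");im,d=snap("wrist","w11.png");im,d=snap("scene","scene11.png")
a=cv2.resize(im[110:250,210:340,::-1],(557,600),interpolation=cv2.INTER_CUBIC);cv2.imwrite("pics/c11.png",a)
W=cloud("scene",d);m=(abs(W[...,0]-440)<30)&(abs(W[...,1]-16)<60)&(abs(W[...,2]-152)<12);print("plat z",np.median(W[m][:,2]),m.sum())
E
```

```text
27.15 [ 443.00268067 -147.89542019    9.8248608 ] [-179.96557616   -0.30359957   -9.13473517] [ 3.97531439 -3.78341301 -4.80525763] 16.787408619596835
plat z 150.8599601987254 292
```

View pics/w11.png

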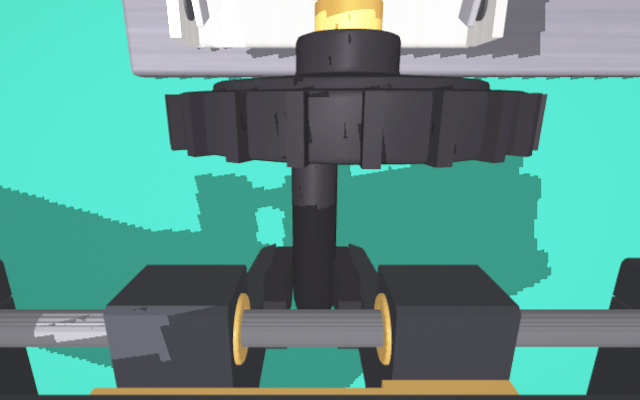

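View pics/c11.png

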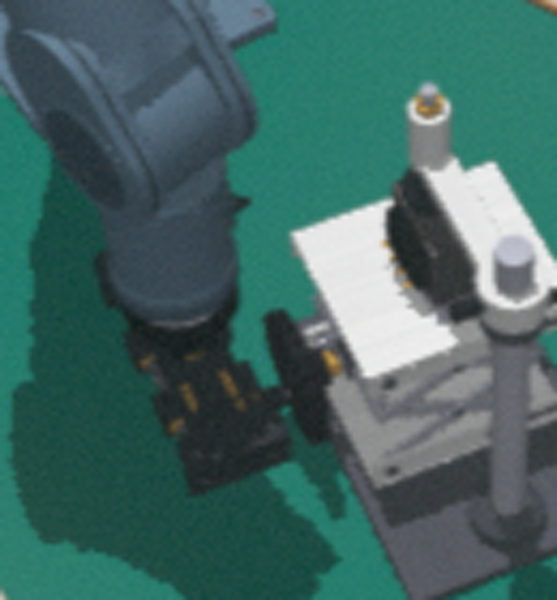

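Call:
{"method": "drive_tool", "body": {
  "motion": [
    [[-0.89,0,-0.61],[0,0,0],0],
    [[-0.66,0,-0.86],[0,0,0],0],
    [[-0.37,0,-1.03],[0,0,0],0],
    [[-0.04,0,-1.08],[0,0,0],0],
    [[0.28,0,-1.05],[0,0,0],0],
    [[0.59,0,-0.91],[0,0,0],0],
    [[0.84,0,-0.69],[0,0,0],0],
    [[0.99,0,-0.4],[0,0,0],0],
    [[1.07,0,-0.06],[0,0,0],0],
    [[1.02,0,0.26],[0,0,0],0]
  ]
}}

```text
t: 28.25
position: [467.8, -151.6, 75.3]
tool_rot: [180.0, 0.1, -9.1]
wrist_force: [-5.8, 0.6, -0.4]
finger_gap: 0.197
```

Call:
{"method": "drive_tool", "body": {
  "motion": [
    [[0.89,0,0.56],[0,0,0],0],
    [[0.66,0,0.81],[0,0,0],0],
    [[0.37,0,0.97],[0,0,0],0],
    [[0.04,0,1.04],[0,0,0],0],
    [[-0.29,0,1.0],[0,0,0],0],
    [[-0.59,0,0.86],[0,0,0],0],
    [[-0.83,0,0.64],[0,0,0],0],
    [[-1.0,0,0.34],[0,0,0],0],
    [[-1.06,0,0.02],[0,0,0],0],
    [[-1.02,0,-0.31],[0,0,0],0]
  ]
}}

```text
t: 29.25
position: [442.6, -148.1, 16.0]
tool_rot: [180.0, -0.3, -9.2]
wrist_force: [2.6, -3.0, -8.7]
finger_gap: 0.192
```

```bash
python3 - <<'E'
from h import *
s=monitor.state();print(s["t"],s["position"],s["tool_rot"],s["wrist_force"],s["finger_gap"]*88)
im,d=snap("wrist","w12.png");im,d=snap("scene","scene12.png")
a=cv2.resize(im[110:250,210:340,::-1],(557,600),interpolation=cv2.INTER_CUBIC);cv2.imwrite("pics/c12.png",a)
W=cloud("scene",d);m=(abs(W[...,0]-440)<30)&(abs(W[...,1]-16)<60)&(abs(W[...,2]-158)<16);print("plat z",np.median(W[m][:,2]),m.sum())
E
```

```text
29.25 [ 442.62038483 -148.11388849   16.00889256] [179.99964063  -0.27932693  -9.15330314] [ 2.55529588 -3.02589091 -8.73777797] 16.88875564491783
plat z 160.9513846304739 314
```

View pics/c12.png

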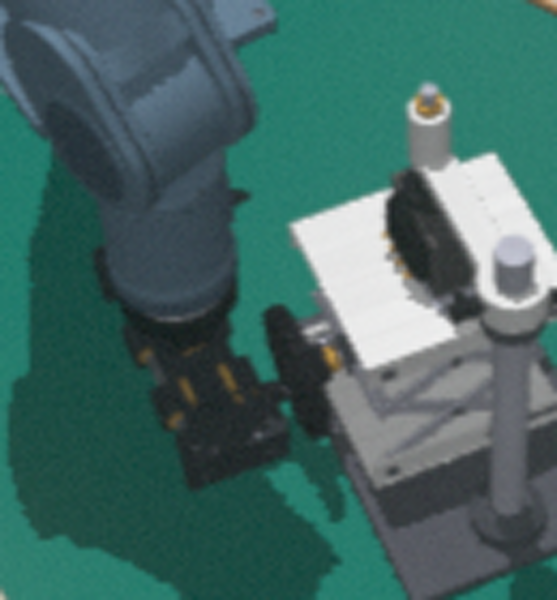

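Call:
{"method": "drive_tool", "body": {
  "motion": [
    [[-0.89,0,-0.62],[0,0,0],0],
    [[-0.66,0,-0.86],[0,0,0],0],
    [[-0.37,0,-1.02],[0,0,0],0],
    [[-0.04,0,-1.09],[0,0,0],0],
    [[0.28,0,-1.05],[0,0,0],0],
    [[0.59,0,-0.91],[0,0,0],0],
    [[0.84,0,-0.68],[0,0,0],0],
    [[0.99,0,-0.4],[0,0,0],0],
    [[1.07,0,-0.07],[0,0,0],0],
    [[1.02,0,0.26],[0,0,0],0]
  ]
}}

```text
t: 30.35
position: [467.8, -151.5, 80.6]
tool_rot: [180.0, 0.1, -9.1]
wrist_force: [-6.6, -0.3, -0.8]
finger_gap: 0.194
```

```bash
python3 - <<'E'
from h import *
s=monitor.state();print(s["t"],s["position"],s["tool_rot"],s["wrist_force"],s["finger_gap"]*88)
for i in range(2):
  im,d=eyes.snapshot("scene");W=cloud("scene",d);m=(abs(W[...,0]-440)<30)&(abs(W[...,1]-16)<60)&(abs(W[...,2]-165)<16);print("plat z",np.median(W[m][:,2]),m.sum())
  m=(abs(W[...,0]-480)<18)&(abs(W[...,1]-16.5)<18)&(W[...,2]>300);print(np.sort(W[m][:,2])[-12:].round(1))
cv2.imwrite("pics/c13.png",cv2.resize(im[120:190,270:350,::-1],(800,700)[:2],interpolation=cv2.INTER_CUBIC)[:600])
E
python3 crank.py .43 1.97 8
```

```text
30.35 [ 467.76480265 -151.54545039   80.61205326] [ 1.79979443e+02  6.46711853e-02 -9.08554004e+00] [-6.62279241 -0.25926572 -0.8436597 ] 17.111387126509673
plat z 165.96943929869533 324
[319.6 321.4 322.1 323.  323.1 323.3 324.2 324.5 324.5 324.8 325.2 327.8]
plat z 166.1195025765068 320
[319.5 320.6 321.3 321.4 321.7 322.1 323.  323.4 323.4 323.7 324.1 327.6]
[[[0.71,0,0.42],[0,0,0],0],[[0.58,0,0.58],[0,0,0],0],[[0.42,0,0.7],[0,0,0],0],[[0.23,0,0.78],[0,0,0],0],[[0.03,0,0.82],[0,0,0],0],[[-0.18,0,0.8],[0,0,0],0],[[-0.37,0,0.72],[0,0,0],0],[[-0.54,0,0.62],[0,0,0],0],[[0,0,0],[0,0,0],0],[[0,0,0],[0,0,0],0]]
```

View pics/c13.png

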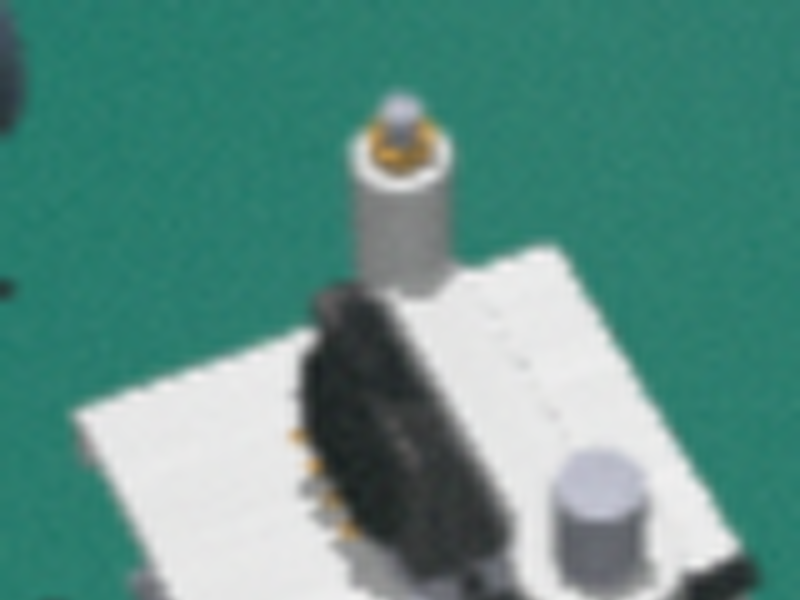

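Call:
{"method": "drive_tool", "body": {
  "motion": [
    [[0.71,0,0.42],[0,0,0],0],
    [[0.58,0,0.58],[0,0,0],0],
    [[0.42,0,0.7],[0,0,0],0],
    [[0.23,0,0.78],[0,0,0],0],
    [[0.03,0,0.82],[0,0,0],0],
    [[-0.18,0,0.8],[0,0,0],0],
    [[-0.37,0,0.72],[0,0,0],0],
    [[-0.54,0,0.62],[0,0,0],0],
    [[0,0,0],[0,0,0],0],
    [[0,0,0],[0,0,0],0]
  ]
}}

```text
t: 31.45
position: [477.4, -152.8, 26.2]
tool_rot: [-180.0, -0.1, -9.1]
wrist_force: [-4.0, -0.9, 4.8]
finger_gap: 0.194
```

```bash
python3 - <<'E'
from h import *
s=monitor.state();print(s["t"],s["position"],s["tool_rot"],s["wrist_force"],s["finger_gap"]*88)
c=np.array([480,16.5]);a=np.radians(-9.1);X=np.array([np.cos(a),np.sin(a)]);print((s["position"][:2]-c)@X)
for i in range(2):
  im,d=eyes.snapshot("scene");W=cloud("scene",d);m=(abs(W[...,0]-440)<30)&(abs(W[...,1]-16)<60)&(abs(W[...,2]-168)<16);print("plat z",np.median(W[m][:,2]),m.sum())
  m=(abs(W[...,0]-480)<18)&(abs(W[...,1]-16.5)<18)&(W[...,2]>300);print(np.sort(W[m][:,2])[-12:].round(1))
cv2.imwrite("pics/c14.png",cv2.resize(im[120:190,270:350,::-1],(800,700)[:2],interpolation=cv2.INTER_CUBIC)[:600])
E
```

```text
31.45 [ 477.37719848 -152.81988378   26.24570915] [-1.7998906e+02 -9.1947540e-02 -9.0930682e+00] [-3.96333581 -0.94057231  4.79033757] 17.051035702892126
24.189515128421583
plat z 168.94808827783132 331
[321.5 322.1 322.6 322.8 323.3 324.5 324.5 324.6 325.2 326.1 326.2 326.6]
plat z 168.84486885393616 327
[321.6 322.9 323.3 323.4 323.6 324.9 325.  325.1 325.2 326.1 327.3 330.6]
```

View pics/c14.png

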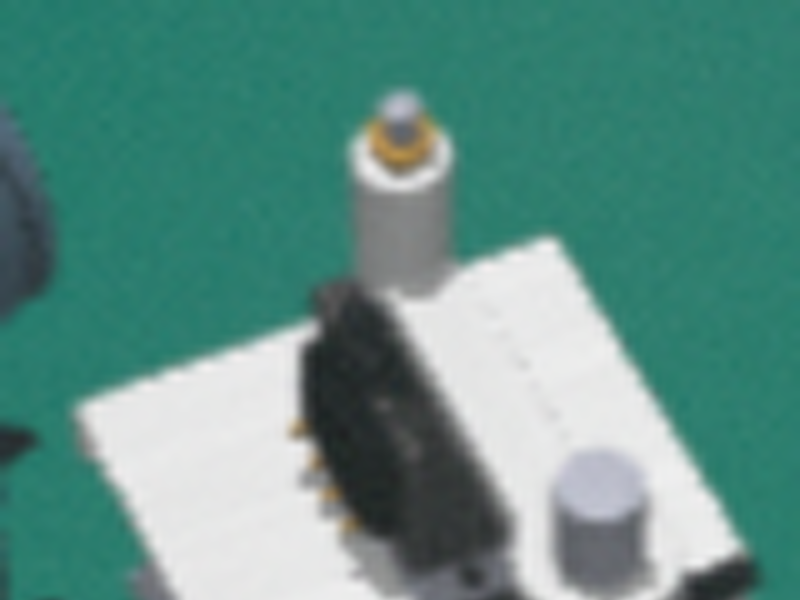

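```bash
python3 - <<'E'
from h import *
W=cloud("top",np.load("pics/top0.npy"))
m=(abs(W[...,0]-479)<130)&(abs(W[...,1]+411)<125)&(abs(W[...,2]-55)<4)
print(cv2.minAreaRect(W[m][:,:2].astype(np.float32)),m.sum())
m=(abs(W[...,0]-430)<40)&(abs(W[...,1]+362)<30)&(W[...,2]>112)
Q=W[m];print(Q[np.argsort(-Q[:,2])][:60:4].round(1)); 
for l,h in((112,125),(125,140),(140,160)):
    q=Q[(Q[:,2]>l)&(Q[:,2]<h)];print(l,q.min(0),q.max(0),q.mean(0))
plan([(477.4,-152.8,200,-9,4,5),(400,-330,190,-9,0),(365,-362,165,-7,0)],start=(477.4,-152.8,26,-9.1))
E
```

```text
((493.2659606933594, -422.4139709472656), (224.2608642578125, 208.05982971191406), 1.9620332717895508) 2275
[[ 416.3 -366.7  154.4]
 [ 419.  -370.4  152.3]
 [ 416.3 -365.1  150.8]
 [ 413.5 -362.3  150.1]
 [ 419.2 -360.   149.7]
 [ 421.8 -369.   148.5]
 [ 416.4 -357.4  148.3]
 [ 416.5 -352.   147.5]
 [ 413.6 -358.1  145.6]
 [ 424.6 -367.5  145. ]
 [ 424.5 -370.8  143.5]
 [ 422.1 -351.   142.6]
 [ 427.6 -357.9  139.9]
 [ 427.4 -369.8  138.2]
 [ 430.4 -360.3  132.5]]
112 [ 430.64226286 -373.81359995  112.16708031] [ 468.39921197 -343.26321886  124.93159814] [ 449.49363633 -359.28447153  116.68319739]
125 [ 422.12709943 -369.78887784  126.12420719] [ 433.43575993 -346.67351586  139.88723391] [ 429.14171256 -357.86745795  133.04482377]
140 [ 413.42016724 -371.52863316  141.02164997] [ 427.7066349  -347.26953448  154.37907443] [ 419.87434331 -358.78420378  147.73298283]
[[[0.0,0.0,-3.48],[0,0,-0.0],4],[[0.0,0.0,-3.48],[0,0,-0.0],4],[[0.0,0.0,-3.48],[0,0,-0.001],4],[[0.0,0.0,-3.48],[0,0,-0.0],4],[[0.0,0.0,-3.48],[0,0,-0.001],4],[[-0.98,3.74,0.2],[0,0,0.0],0],[[-0.97,3.74,0.2],[0,0,0.0],0],[[-0.98,3.74,0.2],[0,0,0.0],0],[[-0.97,3.75,0.2],[0,0,0.0],0],[[-0.98,3.74,0.2],[0,0,0.0],0]]
[[[-1.48,1.85,1.25],[0,0,-0.017],0],[[-1.51,1.83,1.25],[0,0,-0.018],0],[[0,0,0],[0,0,0],0],[[0,0,0],[0,0,0],0],[[0,0,0],[0,0,0],0],[[0,0,0],[0,0,0],0],[[0,0,0],[0,0,0],0],[[0,0,0],[0,0,0],0],[[0,0,0],[0,0,0],0],[[0,0,0],[0,0,0],0]]
```

Call:
{"method": "drive_tool", "body": {
  "motion": [
    [[0,0,0],[0,0,0],3],
    [[0,0,0],[0,0,0],4],
    [[0,0,-0.5],[0,0,0],4],
    [[0,0,-3],[0,0,0],4],
    [[0,0,-3.5],[0,0,0],4],
    [[0,0,-3.5],[0,0,0],4],
    [[0,0,-3.5],[0,0,0],4],
    [[0,0,-3.5],[0,0,0],4],
    [[-0.98,3.74,0],[0,0,0],0],
    [[-0.97,3.74,0],[0,0,0],0]
  ]
}}

```text
t: 32.55
position: [446.8, -224.1, 202.0]
tool_rot: [180.0, -0.2, -8.9]
wrist_force: [0.2, -0.8, -0.1]
finger_gap: 0.298
```

Call:
{"method": "drive_tool", "body": {
  "motion": [
    [[-0.98,3.74,0.2],[0,0,0],0],
    [[-0.97,3.75,0.2],[0,0,0],0],
    [[-0.98,3.74,0.2],[0,0,0],0],
    [[-1.5,1.85,1.25],[0,0,-0.04],0],
    [[-1.5,1.8,1.25],[0,0,-0.04],0],
    [[0,0,0],[0,0,-0.04],0],
    [[0,0,0],[0,0,-0.04],0],
    [[0,0,0],[0,0,0],0],
    [[0,0,0],[0,0,0],0],
    [[0,0,0],[0,0,0],0]
  ]
}}

```text
t: 33.55
position: [364.3, -362.0, 169.3]
tool_rot: [180.0, -0.0, 0.0]
wrist_force: [-1.1, 0.6, 1.1]
finger_gap: 0.007
```

```bash
python3 - <<'E'
from h import *
s=monitor.state();print(s["t"],s["position"],s["tool_rot"],s["wrist_force"],s["finger_gap"]*88)
cal=eyes.get_calibration("wrist");im,d=snap("wrist","w15.png");W=cloud("wrist",d,cal);np.save("pics/w15.npy",W)
tip("wrist","lever_tip",1);tip("wrist","lever_pivot",1)
im,d=snap("scene","scene15.png")
tip("scene","lever_tip",1);tip("scene","lever_pivot",1);tip("scene","probe",1);tip("scene","probe_sleeve",1);tip("scene","crank_grip_mid",1)
cv2.imwrite("pics/c15.png",cv2.resize(im[110:320,90:250,::-1],(457,600),interpolation=cv2.INTER_CUBIC))
W=cloud("scene",d);m=(abs(W[...,0]-440)<30)&(abs(W[...,1]-16)<60)&(abs(W[...,2]-168)<16);print("plat z",np.median(W[m][:,2]),m.sum())
E
```

```text
33.55 [ 364.3213025  -361.96800292  169.30628414] [ 1.79990430e+02 -2.13117767e-02  3.91278335e-02] [-1.06859507  0.59600718  1.14524567] 0.6086748226834108
wrist tip_of lever_tip 0.71 [ 421.  -361.6  139.9]
wrist tip_of lever_pivot 0.87 [ 472.9 -362.3   51.7]
scene tip_of lever_tip 0.69 [ 420.9 -358.2  141.9]
scene tip_of lever_pivot 0.65 [ 473.7 -358.8   49.9]
scene tip_of probe 0.59 [481.4  18.8 231. ]
scene tip_of probe_sleeve 0.85 [476.8  19.9 295.4]
scene tip_of crank_grip_mid 0.59 [ 481.5 -150.2   70.7]
plat z 168.79903379072908 329
```

View pics/w15.png

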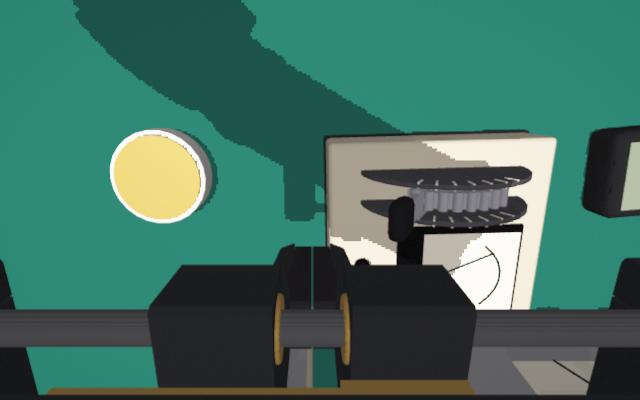

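View pics/c15.png

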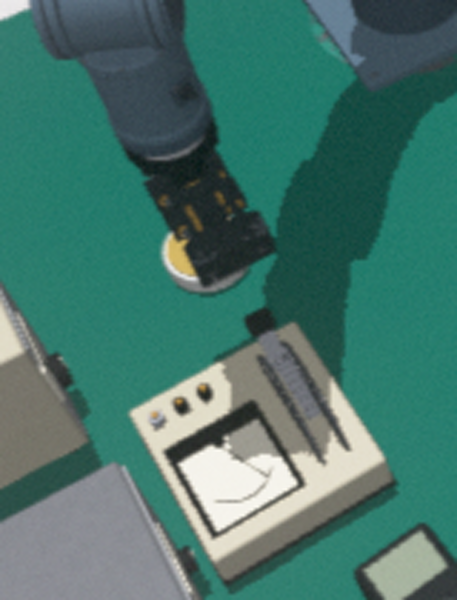

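Call:
{"method": "drive_tool", "body": {
  "motion": [
    [[0,0,2],[0,0,0],0],
    [[0,0,2.2],[0,0,0],0],
    [[0,0,2],[0,0,0],0],
    [[0.4,-0.1,0],[0,0,0],0],
    [[0.5,0,0],[0,0,0],0],
    [[0.5,0,0],[0,0,0],0],
    [[0.5,0,0],[0,0,0],0],
    [[0.3,0,0],[0,0,0],0],
    [[0,0,0],[0,0,0],0],
    [[0,0,0],[0,0,0],0]
  ]
}}

```text
t: 35.0
position: [386.0, -361.1, 107.3]
tool_rot: [180.0, 0.0, 0.1]
wrist_force: [0.8, 0.1, 0.5]
finger_gap: 0.007
```

```bash
python3 - <<'E'
from h import *
s=monitor.state();print(s["t"],s["position"],s["tool_rot"],s["wrist_force"],s["finger_gap"]*88)
cal=eyes.get_calibration("wrist");im,d=snap("wrist","w16.png");W=cloud("wrist",d,cal)
im,d=snap("scene","scene16.png")
cv2.imwrite("pics/c16.png",cv2.resize(im[150:270,120:240,::-1],(600,600),interpolation=cv2.INTER_CUBIC))
for v in(246,250,256,262):
  for u in range(268,420,12): print(np.round(W[v,u]).astype(int) if np.isfinite(W[v,u,0]) else None,end=" ")
  print()
E
```

```text
35.0 [ 386.02340293 -361.11222356  107.25581215] [1.79988501e+02 1.57721075e-03 6.51353732e-02] [0.77942616 0.09717038 0.52274384] 0.6347143807155974
[ 348 -413    0] [ 359 -413   -1] [ 378 -352  143] [ 383 -353  139] [ 388 -353  139] [ 394 -353  139] [ 406 -389   55] [ 415 -389   55] [ 418 -375   88] [ 414 -350  146] [ 419 -350  146] [ 425 -352  141] [ 438 -363  115] 
[ 348 -416    0] [ 373 -352  147] [ 378 -351  147] [ 383 -353  143] [ 388 -353  144] [ 393 -353  144] [ 398 -352  147] [ 415 -392   54] [ 423 -392   54] [ 413 -351  148] [ 418 -351  148] [ 425 -354  142] [ 439 -366  114] 
[ 348 -422   -1] [ 373 -352  153] [ 378 -352  152] [ 383 -353  150] [ 388 -353  150] [ 393 -353  150] [ 398 -351  153] [ 415 -397   55] [ 423 -397   55] [ 413 -354  149] [ 418 -353  150] [ 426 -357  141] [ 440 -371  111] 
[ 348 -427    1] [ 374 -352  159] [ 379 -352  158] [ 383 -353  156] [ 388 -353  155] [ 393 -353  156] [ 397 -352  158] [ 415 -401   56] [ 424 -401   55] [ 413 -356  149] [ 418 -355  151] [ 426 -360  141] [ 441 -375  109]
```

View pics/w16.png

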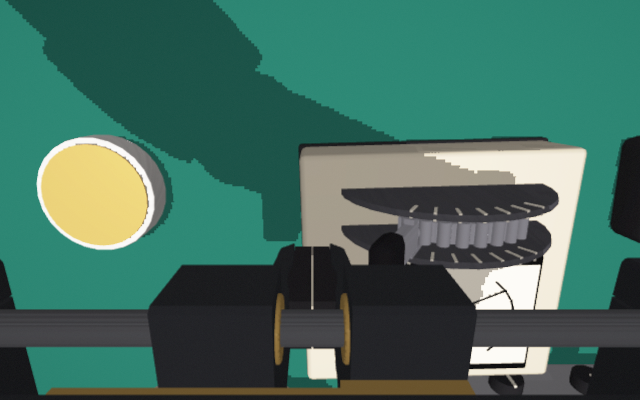

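View pics/c16.png

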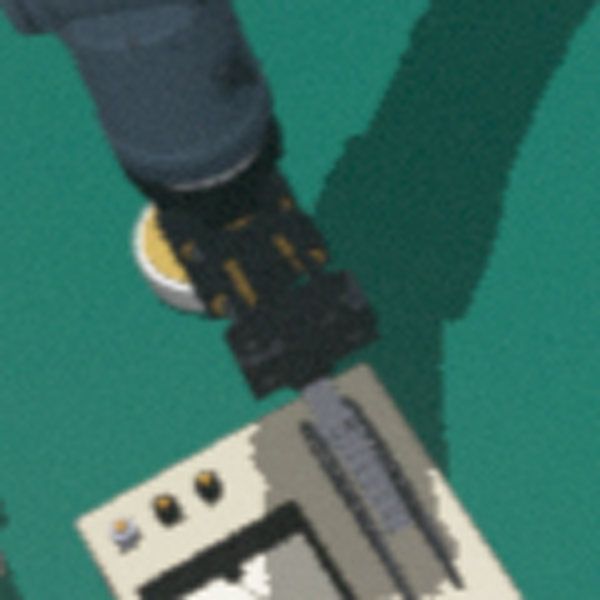

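Call:
{"method": "drive_tool", "body": {
  "motion": [
    [[0.6,0,0],[0,0,0],0],
    [[0.6,0,0],[0,0,0],0],
    [[0.3,0,0],[0,0,0],0],
    [[0.3,0,0],[0,0,0],0],
    [[0.2,0,0],[0,0,0],0],
    [[0.2,0,0],[0,0,0],0],
    [[0.1,0,0],[0,0,0],0],
    [[0,0,0],[0,0,0],0],
    [[0,0,0],[0,0,0],0],
    [[0,0,0],[0,0,0],0]
  ]
}}

```text
t: 36.1
position: [409.0, -361.0, 107.1]
tool_rot: [180.0, 0.0, 0.1]
wrist_force: [0.5, 0.1, 0.5]
finger_gap: 0.007
```

```bash
cat > lev.py <<'E'
from h import *
import sys
s=monitor.state();print(s["t"],s["position"],s["wrist_force"])
cal=eyes.get_calibration("wrist");im,d=snap("wrist",sys.argv[1]);W=cloud("wrist",d,cal)
tip("wrist","lever_tip",1)
m=(W[...,0]>s["position"][0]+14.5)&(W[...,0]<520)&(abs(W[...,1]+361)<16)&(W[...,2]>128)&(W[...,2]<172)
Q=W[m];print("pad pts",len(Q),Q.min(0).round(),Q.max(0).round(),Q.mean(0).round(1)) if len(Q) else 0
im,d=snap("scene","s_"+sys.argv[1]);tip("scene","lever_tip",1)
im,d=snap("top","t_"+sys.argv[1]);tip("top","lever_tip",1)
E
python3 lev.py w17.png
```

```text
36.1 [ 408.96940591 -361.03977487  107.09832687] [0.45203454 0.11894854 0.50450289]
wrist tip_of lever_tip 0.74 [ 438.2 -357.7  146.9]
pad pts 767 [ 423. -359.  128.] [ 447. -348.  160.] [ 436.2 -350.4  150.6]
scene tip_of lever_tip 0.39 [ 436.3 -358.9  146.5]
top tip_of lever_tip 0.49 [ 438.3 -364.   147.7]
```

View pics/w17.png

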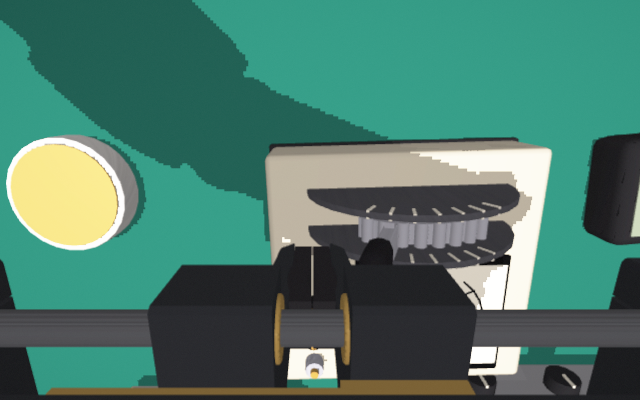

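Call:
{"method": "drive_tool", "body": {
  "motion": [
    [[0.3,0,0],[0,0,0],0],
    [[0.3,0,0],[0,0,0],0],
    [[0.3,0,0],[0,0,0],0],
    [[0.3,0,0],[0,0,0],0],
    [[0.3,0,0],[0,0,0],0],
    [[0.3,0,0],[0,0,0],0],
    [[0.3,0,0],[0,0,0],0],
    [[0,0,0],[0,0,0],0],
    [[0,0,0],[0,0,0],0],
    [[0,0,0],[0,0,0],0]
  ]
}}

```text
t: 37.4
position: [430.0, -361.0, 107.1]
tool_rot: [-180.0, -0.0, 0.1]
wrist_force: [-0.2, 0.3, 0.2]
finger_gap: 0.003
```

```bash
python3 lev.py w18.png
```

```text
37.4 [ 429.97656324 -361.01283202  107.06378288] [-0.23023824  0.29932757  0.23468821]
wrist tip_of lever_tip 0.74 [ 456.7 -357.1  153.7]
pad pts 678 [ 444. -353.  128.] [ 462. -347.  164.] [ 454.3 -349.5  152.6]
scene tip_of lever_tip 0.39 [ 456.8 -358.7  153.9]
```

View pics/w18.png

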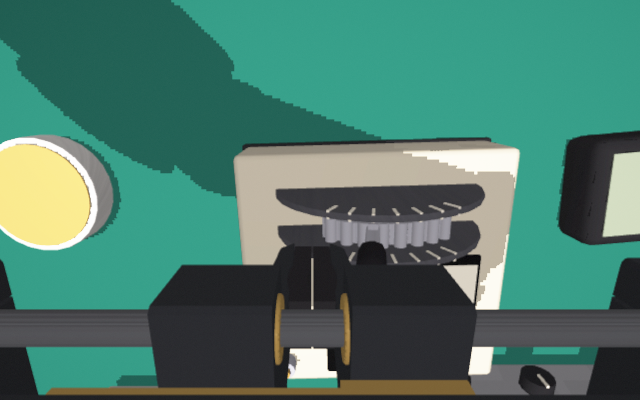

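Call:
{"method": "drive_tool", "body": {
  "motion": [
    [[0.3,0,0],[0,0,0],0],
    [[0.3,0,0],[0,0,0],0],
    [[0.3,0,0],[0,0,0],0],
    [[0.3,0,0],[0,0,0],0],
    [[0.3,0,0],[0,0,0],0],
    [[0.3,0,0],[0,0,0],0],
    [[0.2,0,0],[0,0,0],0],
    [[0,0,0],[0,0,0],0],
    [[0,0,0],[0,0,0],0],
    [[0,0,0],[0,0,0],0]
  ]
}}

```text
t: 38.7
position: [449.9, -361.0, 107.1]
tool_rot: [-180.0, 0.0, 0.0]
wrist_force: [0.2, -0.2, 1.1]
finger_gap: 0.002
```

```bash
python3 lev.py w19.png
```

```text
38.7 [ 449.85946324 -361.04983772  107.07377867] [ 0.22587402 -0.18883889  1.12819391]
wrist tip_of lever_tip 0.8 [ 476.2 -356.1  153.1]
pad pts 728 [ 464. -358.  128.] [ 478. -347.  165.] [ 471.8 -349.3  152.9]
```

View pics/w19.png

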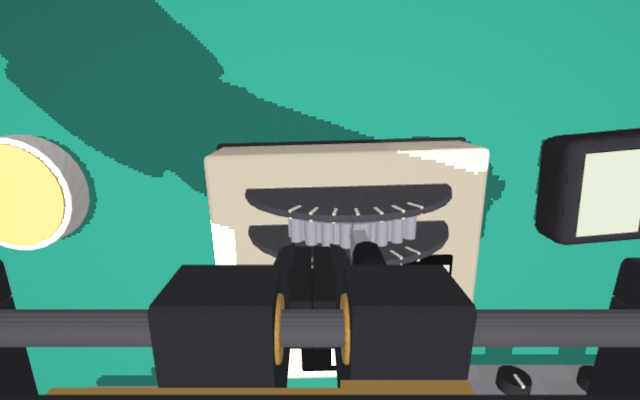

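Call:
{"method": "drive_tool", "body": {
  "motion": [
    [[-1,0,0],[0,0,0],0],
    [[-2,0,0],[0,0,0],0],
    [[-2,0,-0.5],[0,0,0],0],
    [[-2,0,-2],[0,0,0],0],
    [[0,0,-3],[0,0,0],0],
    [[0,0,-3],[0,0,0],0],
    [[0,0,-3],[0,0,0],0],
    [[0,0,0],[0,0,0],0],
    [[0,0,0],[0,0,0],0],
    [[0,0,0],[0,0,0],0]
  ]
}}

```text
t: 40.0
position: [378.9, -360.7, 221.0]
tool_rot: [-179.9, 0.1, 0.0]
wrist_force: [1.1, 0.1, -0.8]
finger_gap: 0.008
```

```bash
python3 - <<'E'
from h import *
s=monitor.state();print(s["t"],s["position"],s["wrist_force"])
for c in("scene","top"):
  im,d=snap(c,c+"20.png");W=cloud(c,d)
  for l in("lever_tip","lever_pivot","probe","probe_sleeve","xfmr","jack_platform","choke","toroid"):tip(c,l,1)
  m=(abs(W[...,0]-480)<18)&(abs(W[...,1]-16.5)<18)&(W[...,2]>300);print(np.sort(W[m][:,2])[-12:].round(1))
  if c=="scene": cv2.imwrite("pics/c20.png",cv2.resize(im[120:190,270:350,::-1],(800,700),interpolation=cv2.INTER_CUBIC)[:600])
W0=cloud("top",np.load("pics/top0.npy"));Wn=W
def st(W):
  m=(abs(W[...,0]-480)<18)&(abs(W[...,1]-16.5)<18)&(W[...,2]>300);return W[m]
E
```

```text
40.0 [ 378.90691434 -360.70643189  221.01280303] [ 1.05176438  0.07755138 -0.81779084]
scene tip_of lever_tip 0.41 [ 476.6 -362.5  153.9]
scene tip_of lever_pivot 0.81 [ 475.5 -358.1   50.3]
scene tip_of probe 0.59 [ 475.2 -358.7  153.7]
scene tip_of probe_sleeve 0.85 [477.8  18.4 295.8]
scene tip_of xfmr 0.52 [482.3  15.2 167.2]
scene tip_of jack_platform 0.84 [477.4  17.9 168.4]
scene tip_of choke 0.95 [436.5 379.1   0. ]
scene tip_of toroid 0.71 [773.2 193.4  -2. ]
[323.2 323.3 323.9 324.3 324.4 324.9 325.1 325.5 325.7 326.2 327.5 329. ]
top tip_of lever_tip 0.6 [ 474.2 -364.4  151.8]
top tip_of lever_pivot 0.85 [ 476.2 -361.2   52.3]
top tip_of probe 0.65 [437.  378.   -1.2]
top tip_of probe_sleeve 0.78 [485.4  10.7 295.3]
top tip_of xfmr 0.85 [483.9  16.4 173. ]
top tip_of jack_platform 0.7 [477.2  16.8 169.8]
top tip_of choke 0.76 [437.1 378.3   0.5]
top tip_of toroid 0.93 [5.709e+02 3.818e+02 1.000e-01]
[326.7 327.2 327.3 327.3 327.3 327.4 327.7 327.9 328.  328.4 328.9 329.6]
```

View pics/c20.png

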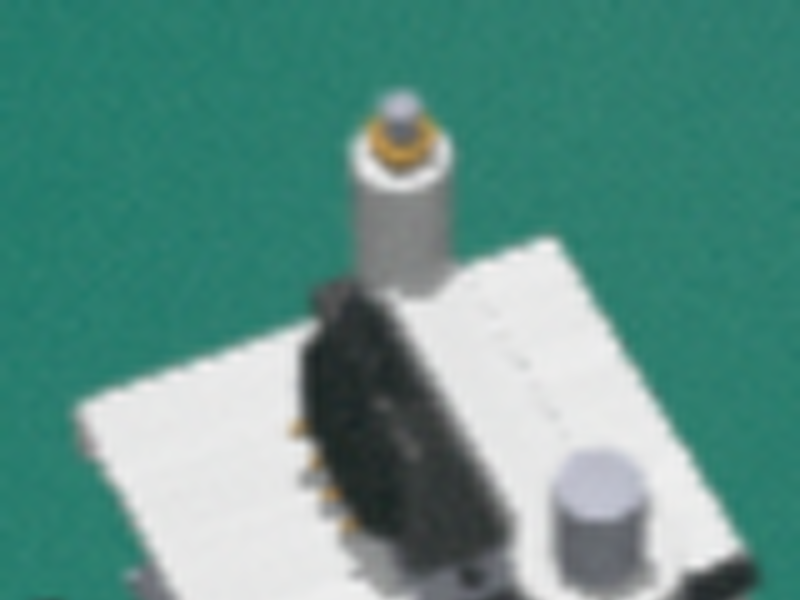

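View pics/top20.png

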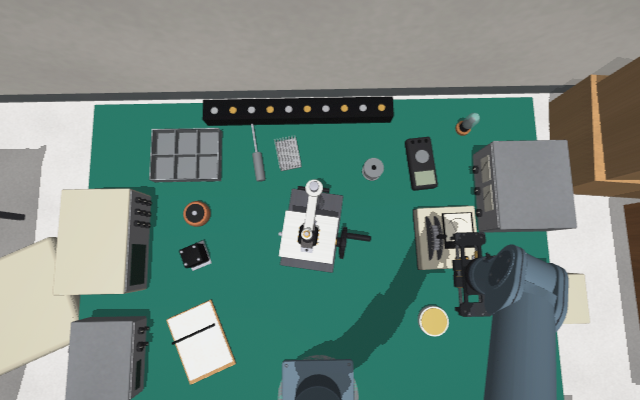

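```bash
python3 - <<'E'
from h import *
W=cloud("top",np.load("pics/top0.npy"))
m=(abs(W[...,0]-589)<18)&(abs(W[...,1]-116)<18)&(W[...,2]>300);print(np.sort(W[m][:,2])[-12:].round(1))
im,d=eyes.snapshot("top");W=cloud("top",d)
m=(abs(W[...,0]-480)<18)&(abs(W[...,1]-16)<18)&(W[...,2]>300);print(np.sort(W[m][:,2])[-12:].round(1))
W=cloud("scene",np.load("pics/scene0.npy"))
m=(abs(W[...,0]-589)<18)&(abs(W[...,1]-116)<18)&(W[...,2]>300);print(np.sort(W[m][:,2])[-12:].round(1))
E
```

```text
[323.6 323.9 324.7 324.8 325.1 325.4 326.1 326.1 326.2 326.4 328.4 330.1]
[325.6 326.  326.7 326.8 327.2 327.4 327.7 328.1 328.2 328.7 328.7 330.1]
[321.5 322.6 322.6 322.9 323.1 323.2 323.9 324.3 324.8 324.9 325.1 325.8]
```

```bash
python3 -c "
from bench import ticket
print(ticket.job_done())"
```

```text
the job is handed in; nothing more can be done
None
```

I carried out all the steps in order and handed the job in at about 40 s of robot time. No verdict came back, so what follows is from my own checks.

- **Transformer:** It stands on the jack platform and is let go. Right after the release, depth put the core about 2 mm from the platform's centre. The last network estimates agree to about 5–7 mm.
- **Probe arm:** It is home against its stop. I felt about 7 N of resistance at the stop, and the sleeve now shows over the jack's centre.
- **Jack and probe:** I wound the crank about 14.5 rad, which raised the platform about 23 mm. The probe stem now sits about 1.5–2 mm higher than at rest, so the core should be touching it well inside the 4 mm limit. I judged the contact from this rise and the geometry, not from a force reading.
- **Range lever:** I pushed it one notch at a time, with a pause in each of about half a second or more including the check pictures. The pad measured x ≈ 438, 457 and 476 mm, so the lever is now upright in the third notch. I then backed the gripper away.
- **Other things:** The choke, and the toroid in the top view, still read within about 5 mm of their starting places. The rest look unmoved in the last top picture.

**What disagreed:**
- The fingertips sit about 30 mm behind the stated TCP. Because of that, my first swing pushed the probe arm by its thin stem and stopped about 10° short. I lifted, lowered the fingers further, and finished the swing on the sleeve.
- A few late network reports were plainly wrong, such as the probe at the lever, the probe at the choke, and the toroid about 280 mm from its place. I did not use them.

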